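# Pack the pond-life loan tray

### The job

Pack the blue loan tray: stand every specimen block upright in the row, then try the wooden spacers to find the one that fills the gap of the specimen on loan, so that the sprung cheek grips the row, and seat it fully home, with the unused spacers left standing on the bench. Stand the large dipper cup in the tray's bay and nest the other cups in it, smaller in larger, fully home, handles fanned apart so that none lies on another. Leave the bottle, the flask and the Petri dish alone.

Things in the scene. Friction and masses are not known exactly. Their poses are not given: they have to be found in the camera images.
- tray: blue plastic loan tray fixed to the bench, base 110 mm (x) by 238 mm (y), reaching 122 mm to -y and 116 mm to +y of its origin, which is on its underside. Floor 6 mm thick; walls stand 14 mm above the floor. At -y is the narrow row for blocks, at +y the square bay for the cups
- row (a point): centre of the row's floor, tray's axes, 6 mm above the bench. The row is a channel 58 mm wide (x) and, from its fixed +y end to the sprung cheek at rest at its -y end, 116 mm long (y); walls 14 mm deep. Blocks stand in it side by side along y, 50 mm width across it, 34 mm of them above the walls. A full row (blocks and right spacer) is 120 mm, so the cheek grips it
- cheek (a joint): how far the sprung aluminium end cheek at the row's -y end is pushed back (to -y), m: 0 at rest, hard stop at 0.0095; 2 N at 0 and 4 N at 0.004. A plate 14 mm high with a lip above it, to 28 mm above the floor, flared outward as a lead-in. The right spacer pushes it back about 0.004; the next thinner one (8 mm less) does not reach it and rattles, the next thicker cannot go down
- bay (a point): centre of the floor of the square bay, 88 mm by 88 mm inside, walls 14 mm deep, where the large dipper cup belongs; tray's axes, 6 mm above the bench
- block_beetle: a black beetle (black dot on top) cast in a clear resin block, 50 mm wide (its x), 42 mm thick (its y), 48 mm tall (its z), edges rounded 2.5 mm; origin at the centre of its underside. It starts upright on the bench. One of the four specimens is out on loan and absent
- block_snail: a brown snail (brown dot on top) cast in a clear resin block, 50 mm wide (its x), 34 mm thick (its y), 48 mm tall (its z), edges rounded 2.5 mm; origin at the centre of its underside. It starts upright on the bench. One of the four specimens is out on loan and absent
- block_crayfish: a red crayfish (red dot on top) cast in a clear resin block, 50 mm wide (its x), 26 mm thick (its y), 48 mm tall (its z), edges rounded 2.5 mm; origin at the centre of its underside. It starts upright on the bench. One of the four specimens is out on loan and absent
- block_dragonfly: a blue dragonfly (blue dot on top) cast in a clear resin block, 50 mm wide (its x), 18 mm thick (its y), 48 mm tall (its z), edges rounded 2.5 mm; origin at the centre of its underside. It starts upright on the bench. One of the four specimens is out on loan and absent
- spacer_a: one of four blank beech spacer blocks, 50 mm wide (its x), 48 mm tall (its z), edges rounded 2.5 mm, that look alike and differ only in thickness (its y): the four are 18, 26, 34 and 42 mm thick, like the four specimen blocks, but which is which is not known and must be found by touch. Origin at the centre of its underside; starts upright on the bench
- spacer_b: one of four blank beech spacer blocks, 50 mm wide (its x), 48 mm tall (its z), edges rounded 2.5 mm, that look alike and differ only in thickness (its y): the four are 18, 26, 34 and 42 mm thick, like the four specimen blocks, but which is which is not known and must be found by touch. Origin at the centre of its underside; starts upright on the bench
- spacer_c: one of four blank beech spacer blocks, 50 mm wide (its x), 48 mm tall (its z), edges rounded 2.5 mm, that look alike and differ only in thickness (its y): the four are 18, 26, 34 and 42 mm thick, like the four specimen blocks, but which is which is not known and must be found by touch. Origin at the centre of its underside; starts upright on the bench
- spacer_d: one of four blank beech spacer blocks, 50 mm wide (its x), 48 mm tall (its z), edges rounded 2.5 mm, that look alike and differ only in thickness (its y): the four are 18, 26, 34 and 42 mm thick, like the four specimen blocks, but which is which is not known and must be found by touch. Origin at the centre of its underside; starts upright on the bench
- dipper_large: large steel dipper cup, 80 mm across the rim, 69 mm at the foot, 44 mm tall, wall and bottom about 3 mm; origin at the centre of its underside; its handle points along its own x. It starts on the bench and belongs on the floor of the tray's bay; a handle pointing to the tray's -y would hit the blocks
- dipper_medium: medium steel dipper cup, 64 mm across the rim, 55 mm at the foot, 42 mm tall, wall and bottom about 3 mm; origin at the centre of its underside; its handle points along its own x. It stands on the bench, or is absent. Fully home in the large cup its underside is 3 mm above that of the large one; with its handle over another it cannot go home
- dipper_small: small steel dipper cup, 49 mm across the rim, 42 mm at the foot, 40 mm tall, wall and bottom about 3 mm; origin at the centre of its underside; its handle points along its own x. It stands on the bench, or is absent. It goes into the medium cup, or straight into the large one if the medium one is absent; fully home its underside is 3 mm above that of the cup it stands in
- handle_large (a point): middle of the red handle grip of the large dipper, 83 mm from the cup's axis and 56 mm above its underside. The grip is a level bar 62 mm long (x, outward), 12 mm wide (y), 10 mm high; a thin neck rises to it from the rim. Axes as the cup's
- handle_medium (a point): middle of the red handle grip of the medium dipper, 75 mm from the cup's axis and 54 mm above its underside. The grip is a level bar 62 mm long (x, outward), 12 mm wide (y), 10 mm high; a thin neck rises to it from the rim. Axes as the cup's
- handle_small (a point): middle of the red handle grip of the small dipper, 67.5 mm from the cup's axis and 52 mm above its underside. The grip is a level bar 62 mm long (x, outward), 12 mm wide (y), 10 mm high; a thin neck rises to it from the rim. Axes as the cup's
- reagent: white reagent bottle with red cap, 66 mm across, 130 mm tall, a bystander; origin at the centre of its underside
- flask: conical glass flask with red stopper, 68 mm across the foot, 122 mm tall, a bystander; origin at the centre of its underside
- petri: clear Petri dish, 86 mm across, 16 mm tall, a bystander; origin at the centre of its underside
Not all that is in view belongs to the job. What is shaped like the spacer_c but pink or turquoise is not meant. Leave any green or pink look-alike of the spacer_d alone.

How it is judged:
By the outcome, as a careful person would: the job done as asked, in the order asked, and still so for the second after the job is handed in, with the robot touching nothing.
Of block_beetle, block_snail, block_crayfish, block_dragonfly only 3 to 3 are there at a start; the rules pass over those that are not, and their reading is None.
Of dipper_medium, dipper_small only 1 to 2 are there at a start; the rules pass over those that are not, and their reading is None.
At some moment in a run one of block_beetle, block_snail, dipper_medium, dipper_small may be knocked a few centimetres aside while the robot is not near it.
It also fails if it takes over 210 s, if anything falls off the work surface, if the arm or the gripper's body presses on something with over 40 N, if the wrist force passes 120 N, or if a joint passes its speed limit or range.

### The arm

A 6-joint arm with a two-finger parallel gripper is mounted at the origin on the work surface. World frame = base frame: x ahead of the robot, y to its left, z up, the work surface at z = 0. Lengths are in m, angles in rad, forces in N, time in s.
With the tool pointing down it reaches from about 0.375 to 0.9 m from the base axis. Payload 3.1 kg.
Tool frame: the origin (TCP) lies between the finger pads; the fingertips stand 22 mm ahead of it and the grasp point (between the pads) lies 3 mm ahead of it; z points along the fingers, y is the line along which they close (so a half turn about z gives the same grasp; the last joint's range is limited). The gripper opens to 87 mm and grips with 3 to 60 N. Pads are 19 mm wide; open, the fingers measure 117 mm over their backs; the gripper's body (75 mm by 190 mm) begins 51 mm behind the grasp point.
Start: joints at [1.026, 0.527, 1.433, -0, 1.181, -0.178], TCP at [0.224, 0.584, 0.245] pointing down, gripper open.
Joint ranges: [-3.08, 3.08], [-0.75, 2.2], [0.22, 2.44], [-1.43, 4.57], [0, 2.65], [-2.85, 2.85]. Speed limits (rad/s): [2.79, 2.79, 3.14, 3.14, 3.14, 3.14].

### API

Orientations are given as a unit quaternion [x, y, z, w].
In Python, from rig import robot gives the robot as it stands.
- The arm moves only by the tool move_arm, never from a script. Its argument "series" is text: rows parted by semicolons, each of 6 numbers parted by spaces: the shift along the tool's x, y, z in mm, then the turn, a rotation vector about the tool's x, y, z in degrees. In form: dx dy dz ax ay az; .... A call has 1 to 8 rows; each row is the pose to reach, as a shift and turn from the pose commanded when the call began, along the tool's axes at that moment; what a row does not reach only later rows make up. A row lasts 1/12 s, in which the tool goes at most 41.7 mm and 7.16 degrees, less where a joint would pass 70% of its speed; a pose out of reach is approached as far as the arm can. A call with a gripper value outside its range is refused whole. "jaw" is the opening, from 0 (shut) to 1 (fully open), set as the call begins (left out, the last holds). The fingers move at their own pace and stop on an object; "newtons" is the grip in N (left out, the last holds). Time passes only in rows, so rows that repeat a pose let the fingers close. It gives the time, the measured TCP pose, the force, the opening and the grip force at its end, in the units of the state.
- robot.get_obs(): the state, without advancing time (a new reading comes with each control period).
- robot.camera(name): name is "scene" or "side" or "wrist"; returns a dict with "img" (384x512x3 uint8, red, green, blue), "mtx" (3x3 intrinsics, pixels), "distortion" ([k1, k2, p1, p2, k3] as OpenCV has them; the pictures are not rectified), "world_to_cam" (4x4, takes a point from world to camera coordinates). Camera axes: x right, y down, z forward; pixel columns grow to the right and rows downward; lengths in m; the calibration is good to about 2 mm. A picture is of the moment at which its call begins. There is no depth.
- robot.hand_in(): hands the job in; it is judged then, once.
Trained networks look in a picture, given as the dict that the camera call returned (one of the last four; its "shot" number tells which), for a name from the list of things; names that differ only in an ending like _2 or _b are one class to them, and where a whole thing is asked for, a point or a joint stands for the part that bears it (a point fixed in the world has none). Each returns a list of dicts, best first, with "p" (0 to 1); they miss things now and then, are a little off and sometimes report something else, mostly with a low value. They report only what shows in the picture. A call takes as long as a camera call. They do not tell look-alikes from the thing itself.
- robot.search_frame(picture, thing): "xyz" ([x, y, z] in m, in world coordinates, good to about 4 mm: the middle of the surface that is visible of it).
- robot.tip_of(picture, thing): "xyz" ([x, y, z] in m, in world coordinates, good to about 4 mm: a listed point, or the origin of a listed thing).
The state is a dict: "time": time; "q": joint angles; "joint_velocities": joint speeds; "joint_torque": joint torques, N m; "position": TCP position; "tool_rot": TCP orientation; "ft_force": force on the tool from outside, world axes, zero at the start; "moment": the same for the moment, N m; "grip_width": finger opening in m; "grip_force": force on a finger pad.
Only numpy, scipy, OpenCV 4.12 (cv2) and the standard library are available. Lean on these libraries where they do the work, as an engineer would, in place of code of your own. Each camera call takes 0.05 s, during which the arm holds its last target. There are 200 camera calls.

## Working session

There is one attempt and no reset: what is moved stays moved. The work goes in short steps, Python scripts to look and compute and a tool call to move; the robot and the scene stay as the last step left them, time stands still between calls to the robot, and variables do not carry over. Pictures are saved under pics/ and viewed, at most 14 in all, crops included, and the job is handed in when it is done.

Besides the shell and the picture viewer there is one more tool, called after "Request:" as a command line: name --argument value ..., lists and objects as JSON in quotes. move_arm: Moves the arm, as the interface text tells. Its arguments: {"type":"object","properties":{"series":{"type":"string"},"jaw":{"type":"number"},"newtons":{"type":"number"}},"required":["series"]}

```bash
ls; mkdir -p pics; cat > h.py <<'E'
import numpy as np, cv2
from rig import robot
from scipy.spatial.transform import Rotation as R
def snap(cam,name=None):
    p=robot.camera(cam)
    if name: cv2.imwrite('pics/%s.png'%name,p['img'][:,:,::-1])
    return p
def ray(p,uv):
    u=cv2.undistortPoints(np.array([[uv]],float),p['mtx'],np.array(p['distortion'],float))[0,0]
    T=np.linalg.inv(p['world_to_cam']);d=T[:3,:3]@np.array([u[0],u[1],1.]);return T[:3,3],d
def onz(p,uv,z):
    o,d=ray(p,uv);return o+d*(z-o[2])/d[2]
def tri(pu):
    A=np.zeros((3,3));b=np.zeros(3)
    for p,uv in pu:
        o,d=ray(p,uv);d=d/np.linalg.norm(d);M=np.eye(3)-np.outer(d,d);A+=M;b+=M@o
    return np.linalg.solve(A,b)
def proj(p,X):
    T=p['world_to_cam'];r=cv2.Rodrigues(T[:3,:3])[0]
    return cv2.projectPoints(np.array(X,float).reshape(-1,1,3),r,T[:3,3],p['mtx'],np.array(p['distortion'],float))[0][:,0]
def delta(target,yaw=None,o=None):
    """tool-frame shift mm; yaw=desired world angle (deg) of tool y axis"""
    o=o or robot.get_obs();r=R.from_quat(o['tool_rot']);
    s=r.inv().apply(np.array(target)-o['position'])*1000
    y=r.apply([0,1,0]);cur=np.degrees(np.arctan2(y[1],y[0]))
    return s.round(1),cur
np.set_printoptions(precision=4,suppress=True)
E
cat > a.py <<'E'
from h import *
o=robot.get_obs();print(o)
ims=[]
for c in('scene','side','wrist'):
    p=snap(c,c+'0')
    print(c,np.linalg.inv(p['world_to_cam'])[:3,3])
    for t in 'tray row bay block_beetle block_snail block_crayfish block_dragonfly spacer_a dipper_large dipper_medium dipper_small handle_large handle_medium handle_small reagent flask petri'.split():
        r=robot.tip_of(p,t)
        for k in r[:6]:
            if k['p']>.25: print(t,round(k['p'],2),np.round(k['xyz'],3),proj(p,k['xyz'])[0].round())
E
python3 a.py
```

```text
pics
{'time': 0.0, 'q': array([ 1.0265,  0.5285,  1.4339, -0.    ,  1.1814, -0.1785]), 'joint_velocities': array([-0.0005,  0.001 , -0.0007, -0.    , -0.0004,  0.0009]), 'joint_torque': array([  0.0006, -44.0032, -17.6594,   0.0633,   0.0582,  -0.0002]), 'position': array([0.2232, 0.5831, 0.2436]), 'tool_rot': array([ 0.1819,  0.9833, -0.001 , -0.0004]), 'ft_force': array([0.4458, 0.8061, 0.0247]), 'moment': array([-0.0355, -0.0398, -0.0017]), 'grip_force': 0.0, 'grip_width': 0.08670344251682886}
scene [1.0984 0.8453 1.2635]
tray 0.79 [ 0.632  0.062 -0.   ] [241. 212.]
tray 0.4 [0.449 0.36  0.056] [327. 234.]
row 0.62 [0.626 0.022 0.007] [237. 204.]
bay 0.62 [0.63  0.129 0.006] [251. 223.]
bay 0.31 [ 0.765 -0.016 -0.001] [203. 215.]
block_beetle 0.57 [ 0.556 -0.294  0.002] [212. 152.]
block_snail 0.68 [ 0.556 -0.198  0.003] [223. 165.]
block_snail 0.47 [ 0.555 -0.292  0.003] [213. 152.]
block_crayfish 0.45 [ 0.424 -0.381 -0.003] [227. 131.]
block_dragonfly 0.53 [0.627 0.024 0.008] [237. 204.]
spacer_a 0.59 [ 0.442 -0.293 -0.002] [233. 143.]
spacer_a 0.58 [ 0.478 -0.473 -0.002] [207. 
[... 1508 characters left out ...]
 0.132 0.003] [212. 217.]
dipper_medium 0.59 [0.452 0.284 0.   ] [193. 200.]
dipper_medium 0.48 [ 0.585  0.343 -0.001] [212. 184.]
dipper_small 0.61 [ 0.586  0.342 -0.002] [212. 184.]
dipper_small 0.48 [ 0.56  -0.372  0.002] [339. 273.]
handle_large 0.95 [0.488 0.2   0.054] [212. 193.]
handle_large 0.46 [ 0.435 -0.104 -0.002] [253. 249.]
handle_medium 0.65 [0.449 0.362 0.057] [180. 180.]
handle_small 0.62 [0.572 0.409 0.05 ] [199. 168.]
reagent 0.82 [ 0.728 -0.312  0.   ] [357. 243.]
reagent 0.66 [0.439 0.129 0.002] [213. 217.]
flask 0.72 [ 0.574  0.577 -0.   ] [180. 165.]
petri 0.81 [ 0.762 -0.013 -0.003] [302. 205.]
petri 0.62 [ 0.439 -0.294  0.003] [294. 276.]
wrist [0.1613 0.6076 0.3852]
```

```bash
python3 - <<'E'
import cv2
a=cv2.imread('pics/scene0.png')[90:330,160:400];b=cv2.imread('pics/side0.png')[140:340,150:400]
cv2.imwrite('pics/s1.png',cv2.resize(a,None,fx=2.5,fy=2.5,interpolation=3));cv2.imwrite('pics/s2.png',cv2.resize(b,None,fx=3,fy=3,interpolation=3))
E
```

```text
(no output)
```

View pics/s1.png

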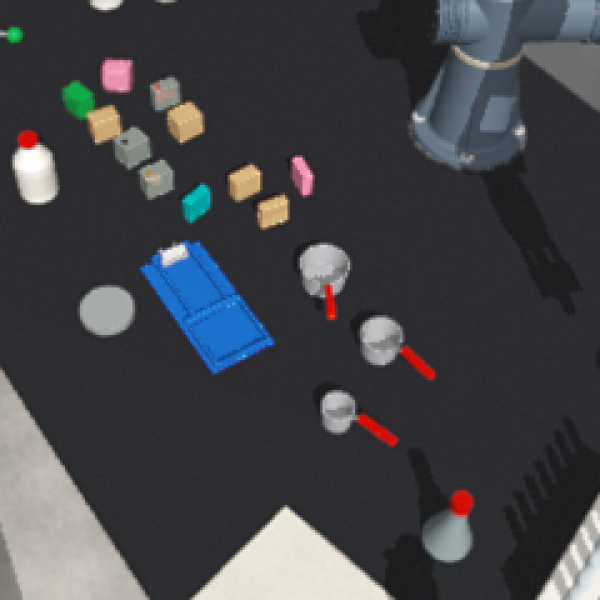

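View pics/s2.png

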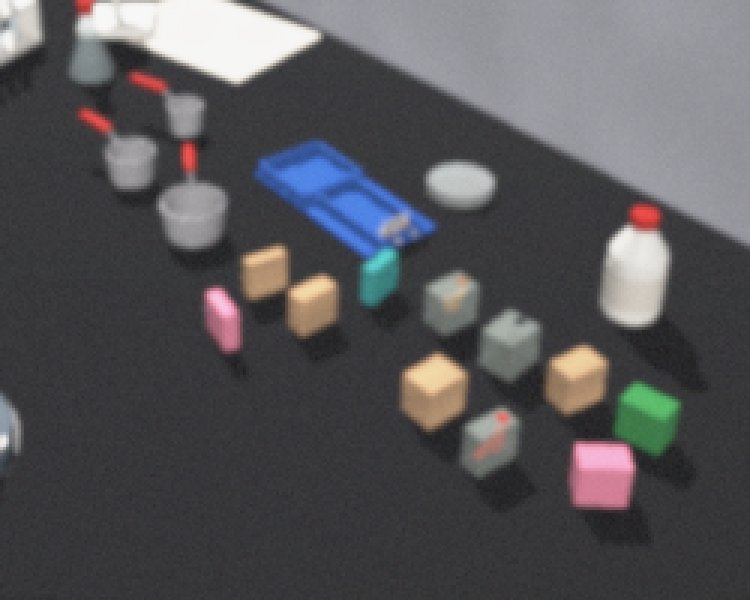

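Blocks present: beetle (about (212,152) in the scene picture), snail (223,165) and crayfish (227,131). The dragonfly is missing, so the 18 mm spacer is needed.

Beech spacers are at (270,177), (258,166), (233,143) and (203,143). The look-alikes to leave alone are pink at (207,120) and (280,160), green (190,130), and turquoise (239,170).

I'll move the wrist camera over the cups first, then over the blocks.

Request:
move_arm --series "-290 -212 -86 0 0 36;-290 -212 -86 0 0 36;-290 -212 -86 0 0 36;-290 -212 -86 0 0 36;-290 -212 -86 0 0 36;-290 -212 -86 0 0 36;-290 -212 -86 0 0 36;-290 -212 -86 0 0 36" --jaw 1 --newtons 30

```text
time: 3.37
position: [0.4001, 0.3096, 0.3229]
tool_rot: [0.477, 0.879, 0.0, 0.0]
ft_force: [0.4, 0.1, 0.3]
grip_width: 0.0873
grip_force: 0.0
```

```bash
cat > see.py <<'E'
import sys
from h import *
o=robot.get_obs();print(o['position'],delta(o['position'],o=o)[1],o['q'],o['time'])
p=snap('wrist',sys.argv[1])
np.savez('pics/'+sys.argv[1]+'.npz',mtx=p['mtx'],distortion=p['distortion'],world_to_cam=p['world_to_cam'])
for t in sys.argv[2:]:
    for k in robot.tip_of(p,t)[:6]:
        if k['p']>.3: print(t,round(k['p'],2),np.round(k['xyz'],4),proj(p,k['xyz'])[0].round())
E
python3 see.py w1 dipper_large dipper_medium dipper_small handle_large handle_medium handle_small bay row tray
```

```text
[0.4001 0.3096 0.3229] 33.05472643822337 [ 0.4374  0.2741  1.6238  0.      1.2431 -0.1395] 3.3667
dipper_large 0.93 [ 0.4418  0.1298 -0.0035] [213. 259.]
dipper_medium 0.74 [0.4566 0.282  0.0011] [268. 194.]
dipper_medium 0.56 [0.448  0.3627 0.0545] [297. 154.]
dipper_small 0.92 [0.5853 0.3442 0.003 ] [353. 205.]
handle_medium 0.88 [0.4513 0.3626 0.0503] [299. 155.]
handle_small 0.81 [0.5693 0.4052 0.0524] [381. 175.]
```

Request:
move_arm --series "-219 -112 -10 0 0 18;-219 -112 -10 0 0 18;-219 -112 -10 0 0 18;-219 -112 -10 0 0 18;-219 -112 -10 0 0 18;-219 -112 -10 0 0 18;-219 -112 -10 0 0 18"

```text
time: 4.45
position: [0.4264, 0.0617, 0.3325]
tool_rot: [0.611, 0.792, -0.001, 0.002]
ft_force: [0.1, 1.5, 0.4]
grip_width: 0.0871
grip_force: 0.0
```

Request:
move_arm --series "-243 -39 -10 0 0 18;-243 -39 -10 0 0 18;-243 -39 -10 0 0 18;-243 -39 -10 0 0 18;-243 -39 -10 0 0 18;-243 -39 -10 0 0 18;-243 -39 -10 0 0 18;-243 -39 -10 0 0 18"

```text
time: 5.12
position: [0.451, -0.1789, 0.3417]
tool_rot: [0.726, 0.688, 0.0, -0.0]
ft_force: [-0.1, 0.2, -0.1]
grip_width: 0.0872
grip_force: 0.0
```

```bash
python3 see.py w2 block_beetle block_snail block_crayfish spacer_a row bay tray; python3 -c "
import cv2;a=cv2.imread('pics/w2.png');cv2.imwrite('pics/w2b.png',cv2.resize(a,(800,600),interpolation=3))"
```

```text
[ 0.451  -0.1789  0.3417] -3.0826442389924638 [-0.6087  0.2236  1.6402  0.0005  1.2785 -0.5551] 5.1167
block_beetle 0.87 [ 0.5466 -0.2923  0.0018] [306. 222.]
block_snail 0.57 [ 0.555  -0.2019 -0.0019] [311. 170.]
block_crayfish 0.98 [ 0.4255 -0.3798  0.0036] [241. 270.]
spacer_a 0.92 [ 0.4366 -0.1034 -0.0018] [237. 114.]
spacer_a 0.8 [ 0.4365 -0.2932 -0.0016] [244. 225.]
spacer_a 0.78 [ 0.3434 -0.0622  0.0001] [177.  92.]
spacer_a 0.74 [ 0.5596 -0.3739 -0.0004] [313. 263.]
spacer_a 0.6 [ 0.4337 -0.0261  0.0051] [232.  63.]
row 0.95 [0.6254 0.0149 0.0086] [356.  28.]
row 0.5 [ 0.4289 -0.3773  0.0047] [243. 269.]
```

View pics/w2b.png

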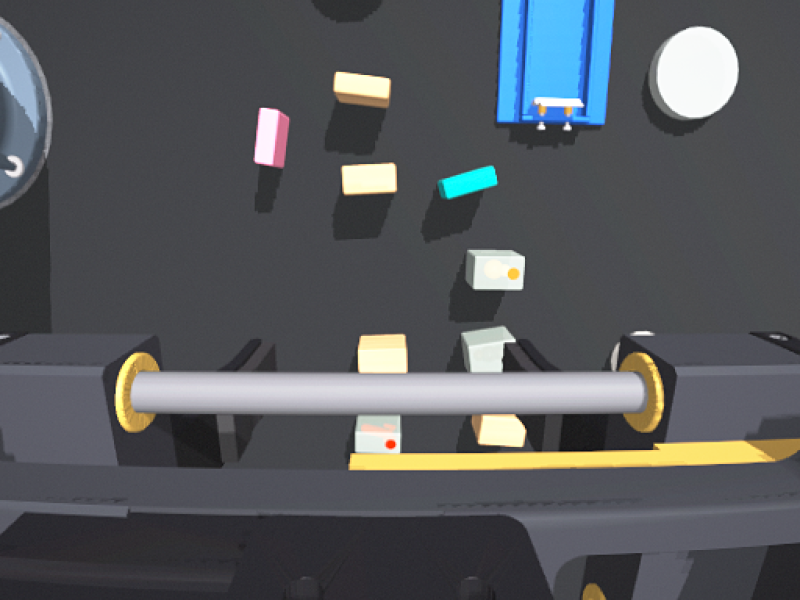

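Request:
move_arm --series "-168 39 0 0 0 0;-168 39 0 0 0 0;-168 39 0 0 0 0;-168 39 0 0 0 0;-168 39 0 0 0 0;-168 39 0 0 0 0"

```text
time: 6.02
position: [0.4809, -0.3502, 0.3415]
tool_rot: [0.726, 0.688, -0.0, 0.0]
ft_force: [0.0, 0.9, -0.6]
grip_width: 0.087
grip_force: 0.0
```

```bash
python3 see.py w3 block_beetle block_snail block_crayfish; python3 -c "
import cv2;a=cv2.imread('pics/w3.png');cv2.imwrite('pics/w3b.png',cv2.resize(a,(800,600),interpolation=3))"
```

```text
[ 0.4809 -0.3502  0.3415] -3.102761156486628 [-0.8169  0.3922  1.3868 -0.0002  1.3624 -0.7628] 6.0167
block_beetle 0.69 [ 0.5461 -0.2919 -0.003 ] [286. 122.]
block_snail 0.58 [ 0.5576 -0.1976 -0.0057] [292.  61.]
block_crayfish 0.91 [ 0.425  -0.378   0.0043] [216. 179.]
block_crayfish 0.49 [ 0.4403 -0.2939  0.0006] [222. 127.]
```

View pics/w3b.png

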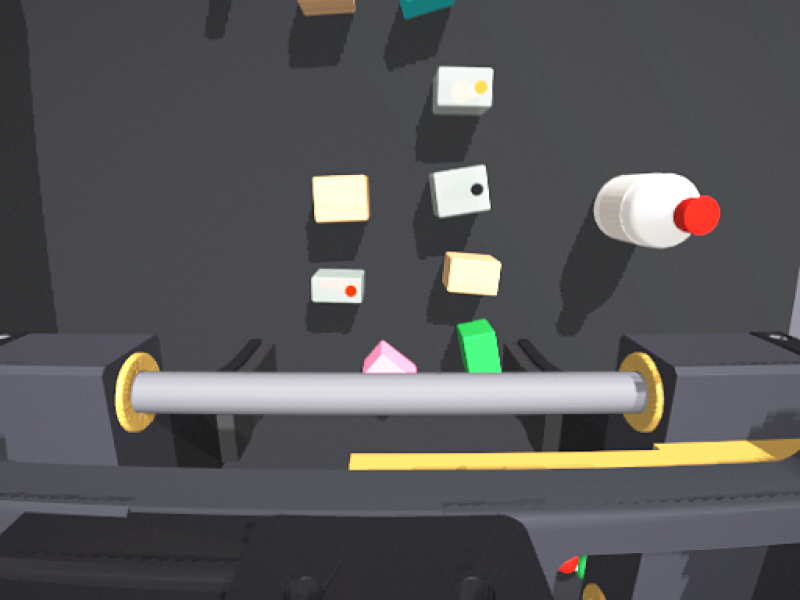

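```bash
cat > seg.py <<'E'
import sys
from h import *
def load(n):
    return dict(np.load('pics/'+n+'.npz'))
def rects(n,z=.048,vmin=185,c=None):
    im=cv2.imread('pics/'+n+'.png');p=load(n)
    v=im.max(2); m=((im.min(2)>100)&(v>vmin)).astype('uint8');m[225:]=0
    m=cv2.morphologyEx(m,cv2.MORPH_CLOSE,np.ones((7,7)))
    k,lab,st,_=cv2.connectedComponentsWithStats(m)
    for i in range(1,k):
        if st[i,4]<300: continue
        pts=cv2.findContours((lab==i).astype('uint8'),0,1)[0][0][:,0].astype(float)
        W=np.array([onz(p,q,z)[:2] for q in pts])*1000
        (cx,cy),(w,h),a=cv2.minAreaRect(W.astype('float32'))
        if w<h: w,h,a=h,w,a-90
        a=(a+90)%180-90
        print(st[i,:4],'c',round(cx/1000,4),round(cy/1000,4),'size',round(w,1),round(h,1),'width-axis yaw',round(a,1),'bgr',im[lab==i].mean(0).round())
if __name__=='__main__':
    rects(sys.argv[1],float(sys.argv[2]),int(sys.argv[3]))
E
python3 seg.py w3 .048 195;echo; python3 seg.py w2 .048 205
```

```text
[280  43  36  25] c 0.558 -0.1993 size 48.8 31.9 width-axis yaw -2.6 bgr [231. 245. 245.]
[278 106  36  33] c 0.5528 -0.291 size 48.9 40.9 width-axis yaw 5.7 bgr [230. 235. 229.]
[381 111  67  47] c 0.7316 -0.3172 size 102.9 68.7 width-axis yaw -2.6 bgr [234. 237. 240.]
[200 112  36  30] c 0.4388 -0.2916 size 51.3 41.7 width-axis yaw -3.4 bgr [216. 250. 254.]
[286 161  35  28] c 0.5615 -0.3704 size 53.4 39.6 width-axis yaw -7.9 bgr [211. 249. 254.]
[199 172  34  22] c 0.4287 -0.375 size 50.2 32.2 width-axis yaw -5.9 bgr [217. 227. 235.]

[421  17  51  58] c 0.7437 -0.0213 size 78.3 76.7 width-axis yaw -87.2 bgr [249. 250. 248.]
[ 0 19 23 63] c 0.1113 0.0108 size 90.2 31.5 width-axis yaw -86.4 bgr [209. 183. 159.]
[214  46  36  17] c 0.4357 -0.0214 size 49.9 17.5 width-axis yaw -10.4 bgr [208. 248. 254.]
[163  69  22  37] c 0.3494 -0.0612 size 49.7 27.6 width-axis yaw 77.3 bgr [215. 195. 241.]
[219 104  35  20] c 0.4368 -0.1035 size 50.1 26.1 width-axis yaw -0.5 bgr [213. 249. 254.]
[301 160  35  25] c 0.5556 -0.1958 size 52.7 37.1 width-axis yaw -3.1 bgr [223. 238. 236.]
[296 209  34  16] c 0.5482 -0.269 size 51.2 25.0 width-axis yaw 5.9 bgr [211. 220. 210.]
[229 214  31  11] c 0.439 -0.2648 size 47.7 16.7 width-axis yaw -3.2 bgr [181. 238. 253.]
```

Request:
move_arm --series "63 69 100 0 0 -9;63 69 100 0 0 -9;63 69 100 0 0 -9;63 69 200 0 0 -9;63 69 200 0 0 -9;63 69 240 0 0 -9;63 69 301 0 0 -9;63 69 301 0 0 -9"

```text
time: 6.88
position: [0.5532, -0.2865, 0.0421]
tool_rot: [0.668, 0.744, 0.0, 0.001]
ft_force: [0.6, -0.0, 0.4]
grip_width: 0.0869
grip_force: 0.0
```

Request:
move_arm --series "0 0 0 0 0 0;0 0 0 0 0 0;0 0 0 0 0 0;0 0 0 0 0 0;0 0 0 0 0 0;0 0 0 0 0 0;0 0 0 0 0 0;0 0 0 0 0 0" --jaw 0.4 --newtons 25

```text
time: 7.55
position: [0.5536, -0.2893, 0.0455]
tool_rot: [0.669, 0.743, 0.0, 0.002]
ft_force: [-1.5, 0.7, 7.9]
grip_width: 0.0495
grip_force: 25.0
```

Request:
move_arm --series "0 0 -40 0 0 0;0 0 -80 0 0 0;0 0 -120 0 0 0;60 25 -150 0 0 3;110 50 -190 0 0 6;150 70 -220 0 0 9;190 80 -255 0 0 9;211 88 -290 0 0 9"

```text
time: 8.22
position: [0.6027, -0.1222, 0.2797]
tool_rot: [0.725, 0.689, -0.0, -0.001]
ft_force: [0.9, 0.3, -1.1]
grip_width: 0.0504
grip_force: 25.0
```

Request:
move_arm --series "0 0 0 0 0 0;0 0 0 0 0 0;0 0 0 0 0 0"

```text
time: 8.47
position: [0.6028, -0.1245, 0.2787]
tool_rot: [0.725, 0.689, -0.0, 0.0]
ft_force: [-0.1, -0.2, -0.3]
grip_width: 0.0498
grip_force: 25.0
```

```bash
python3 see.py w4 tray row bay; python3 -c "
import cv2;a=cv2.imread('pics/w4.png');cv2.imwrite('pics/w4b.png',cv2.resize(a,(800,600),interpolation=3))"
```

```text
[ 0.6028 -0.1245  0.2787] -2.92407052718936 [-0.3847  0.4793  1.4183 -0.0007  1.2442 -0.3334] 8.4667
tray 0.87 [ 0.6276  0.0608 -0.0022] [260.  28.]
row 0.75 [0.6255 0.0175 0.0087] [260.  60.]
```

View pics/w4b.png

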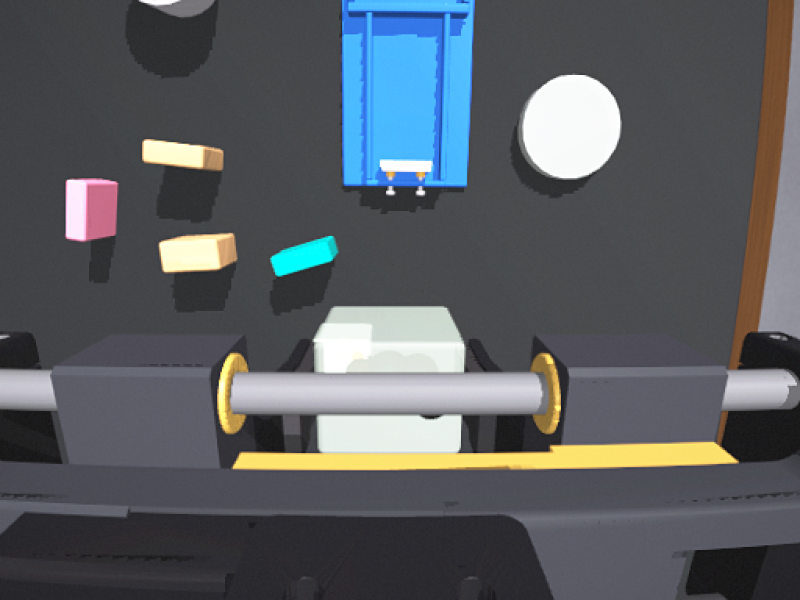

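```bash
python3 - <<'E'
from seg import *
p=load('w4')
for n,uv,z in [('Lwall top',(370,20),.02),('Lwall bot',(369,180),.02),('Rtop',(441,20),.02),('Rbot',(440,180),.02),('outerL',(344,186),.02),('outerR',(467,186),.02),('outerL0',(344,186),.0),('outerLtop',(344,10),.02),('outerRtop',(474,10),.02),('cross',(405,12),.02),('cheek',(405,160),.034)]:
    print(n,onz(p,np.array(uv)/1.5625,z))
a=cv2.imread('pics/w4.png')[0:130,205:315]
cv2.imwrite('pics/w4c.png',cv2.resize(a,None,fx=5,fy=4.6,interpolation=cv2.INTER_NEAREST))
E
```

```text
Lwall top [0.5985 0.0739 0.02  ]
Lwall bot [ 0.5901 -0.0519  0.02  ]
Rtop [0.6555 0.0711 0.02  ]
Rbot [ 0.6508 -0.055   0.02  ]
outerL [ 0.5684 -0.0557  0.02  ]
outerR [ 0.6738 -0.0611  0.02  ]
outerL0 [ 0.5664 -0.0556  0.    ]
outerLtop [0.5782 0.0826 0.02  ]
outerRtop [0.6823 0.0775 0.02  ]
cross [0.6269 0.0784 0.02  ]
cheek [ 0.621  -0.0377  0.034 ]
```

View pics/w4c.png

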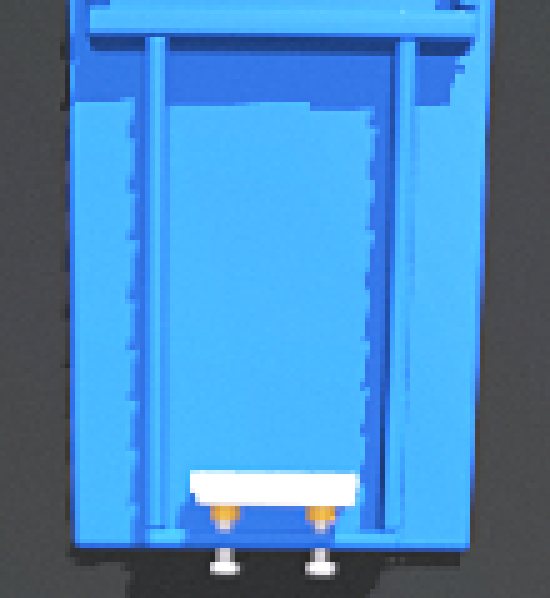

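```bash
python3 - <<'E'
from seg import *
p=load('w4')
f=lambda cx,cy,z:onz(p,(205+cx/5,cy/4.6),z)
L0,L1,R0,R1=[f(*q,.02) for q in[(165,45),(165,515),(397,45),(387,515)]]
C0,C1=f(165,37,.02),f(397,37,.02)
print(L0,L1,R0,R1,C0,C1)
for a,b in((L1,L0),(R1,R0)):
    d=(b-a);print('yaw',np.degrees(np.arctan2(d[1],d[0]))-90)
d=C1-C0;print('cross yaw',np.degrees(np.arctan2(d[1],d[0])))
print('width',np.linalg.norm(R0-L0),np.linalg.norm(R1-L1),'cross mid',(C0+C1)/2,'chan mids',(L0+R0)/2,(L1+R1)/2)
print('base corners z6',f(75,547,.006),f(470,547,.006),f(70,0,.006),f(492,0,.006))
E
```

```text
[0.6002 0.0774 0.02  ] [ 0.5928 -0.0478  0.02  ] [0.6583 0.0745 0.02  ] [ 0.6519 -0.0508  0.02  ] [0.6004 0.0794 0.02  ] [0.6584 0.0766 0.02  ]
yaw -3.4043319104200407
yaw -2.9183499313261763
cross yaw -2.8034446712888226
width 0.05815621291890025 0.0592195113910523 cross mid [0.6294 0.078  0.02  ] chan mids [0.6293 0.0759 0.02  ] [ 0.6224 -0.0493  0.02  ]
base corners z6 [ 0.5668 -0.0554  0.006 ] [ 0.6764 -0.0611  0.006 ] [0.5762 0.0953 0.006 ] [0.6852 0.09   0.006 ]
```

Request:
move_arm --series "180 16 100 0 0 0;180 16 100 0 0 0;180 16 100 0 0 0;180 16 100 0 0 0;180 16 100 0 0 0;180 16 178 0 0 0;180 16 178 0 0 0;180 16 178 0 0 0"

```text
time: 9.33
position: [0.6224, 0.0547, 0.0918]
tool_rot: [0.725, 0.689, -0.006, -0.007]
ft_force: [-2.5, -0.5, -1.8]
grip_width: 0.0497
grip_force: 25.0
```

```bash
cat > st.py <<'E'
import sys
from h import *
o=robot.get_obs();a=[float(v) for v in sys.argv[1:]]
print('pos',o['position'],'F',o['ft_force'],'w',round(o['grip_width'],4),'t',round(o['time'],2))
if a:
    s,cur=delta(a[:3],o=o);print('shift',s,'yaw',round(cur,2),'az',round(cur-a[3],1) if len(a)>3 else '')
E
python3 st.py .6282 .0547 .0515 -3
```

```text
pos [0.6224 0.0547 0.0918] F [-2.4894 -0.4507 -1.8342] w 0.0497 t 9.33
shift [ 0.2  6.5 40.2] yaw -2.95 az 0.0
```

Request:
move_arm --series "0 0 0 0 0 0;0 0 0 0 0 0;0 0 0 0 0 0"

```text
time: 9.58
position: [0.6309, 0.0533, 0.1033]
tool_rot: [0.726, 0.688, 0.002, 0.002]
ft_force: [-0.5, -0.0, -0.7]
grip_width: 0.0499
grip_force: 25.0
```

```bash
python3 st.py .6282 .0547 .0515 -3
```

```text
pos [0.6309 0.0533 0.1033] F [-0.4787 -0.0436 -0.6672] w 0.0499 t 9.58
shift [ 1.3 -3.  51.8] yaw -3.05 az -0.0
```

Request:
move_arm --series "0 0 0 0 0 0;0 0 15 0 0 0;0 0 30 0 0 0;0 0 38 0 0 0;0 0 44 0 0 0;0 0 48 0 0 0;0 0 50 0 0 0;0 0 50 0 0 0"

```text
time: 10.25
position: [0.6293, 0.0543, 0.0516]
tool_rot: [0.725, 0.689, 0.0, 0.001]
ft_force: [0.3, -0.3, -1.3]
grip_width: 0.0497
grip_force: 25.0
```

Request:
move_arm --series "0 0 0 0 0 0;0 0 0 0 0 0;0 0 0 0 0 0;0 0 0 0 0 0"

```text
time: 10.58
position: [0.6293, 0.0544, 0.0515]
tool_rot: [0.725, 0.689, 0.0, 0.001]
ft_force: [-1.0, 0.7, 4.3]
grip_width: 0.0499
grip_force: 25.0
```

```bash
python3 st.py .6282 .0547 .0515 -3
```

```text
pos [0.6293 0.0544 0.0515] F [-1.0037  0.7316  4.3418] w 0.0499 t 10.58
shift [ 0.3 -1.1 -0. ] yaw -2.95 az 0.0
```

Request:
move_arm --series "2 0 0 0 0 0;4 0 0 0 0 0;5 0 0 0 0 0;6 0 0 0 0 0;6 0 0 0 0 0;6 0 0 0 0 0"

```text
time: 11.08
position: [0.6301, 0.0595, 0.0515]
tool_rot: [0.725, 0.689, 0.0, 0.001]
ft_force: [0.4, -2.9, 5.8]
grip_width: 0.0496
grip_force: 25.0
```

```bash
python3 st.py .6282 .0547 .0515 -3
```

```text
pos [0.6301 0.0595 0.0515] F [ 0.4229 -2.8724  5.8469] w 0.0496 t 11.08
shift [-4.9 -1.7  0. ] yaw -2.92 az 0.1
```

Request:
move_arm --series "2 0 0 0 0 0;4 0 0 0 0 0;4 0 0 0 0 0;4 0 0 0 0 0;4 0 0 0 0 0"

```text
time: 11.5
position: [0.6302, 0.0608, 0.0516]
tool_rot: [0.725, 0.689, -0.001, 0.003]
ft_force: [-1.8, -11.0, 6.1]
grip_width: 0.0497
grip_force: 25.0
```

```bash
python3 st.py .6282 .0547 .0515 -3
```

```text
pos [0.6302 0.0608 0.0516] F [ -1.8418 -11.0246   6.1101] w 0.0497 t 11.5
shift [-6.2 -1.7  0.1] yaw -2.89 az 0.1
```

Request:
move_arm --series "-3 0 0 0 0 0;-3 0 0 0 0 0;-3 0 0 0 0 0;-3 0 0 0 0 0;-3 0 -20 0 0 0;-3 0 -60 0 0 0;-3 0 -100 0 0 0;-3 0 -140 0 0 0" --jaw 1

```text
time: 12.17
position: [0.6283, 0.0622, 0.1911]
tool_rot: [0.725, 0.689, -0.001, -0.001]
ft_force: [-0.0, 0.5, 0.1]
grip_width: 0.086
grip_force: 0.0
```

Request:
move_arm --series "-40 -9 0 0 0 0;-80 -18 0 0 0 0;-120 -27 0 0 0 0;-160 -36 0 0 0 0;-200 -45 0 0 0 0;-235 -54 0 0 0 0;-264 -59 0 0 0 0;-264 -59 0 0 0 0"

```text
time: 12.83
position: [0.5559, -0.2044, 0.1905]
tool_rot: [0.727, 0.687, -0.001, 0.001]
ft_force: [0.2, 0.8, 0.5]
grip_width: 0.0869
grip_force: 0.0
```

Request:
move_arm --series "0 0 0 0 0 0;0 0 0 0 0 0;0 0 0 0 0 0;0 0 0 0 0 0"

```text
time: 13.17
position: [0.5568, -0.1975, 0.1905]
tool_rot: [0.724, 0.689, 0.0, -0.0]
ft_force: [0.7, 0.3, 0.0]
grip_width: 0.087
grip_force: 0.0
```

```bash
python3 st.py .558 -.1993 .0400 -2.6; python3 - <<'E'
from h import *
p=snap('side','side5');q=snap('scene','scene5')
for t in('block_snail','block_beetle','block_crayfish'):
  for pp in(p,q):
    print(t,[(round(k['p'],2),np.round(k['xyz'],3)) for k in robot.tip_of(pp,t)[:2]])
E
```

```text
pos [ 0.5568 -0.1975  0.1905] F [0.7065 0.3055 0.0001] w 0.087 t 13.17
shift [ -1.8   1.3 150.5] yaw -2.83 az -0.2
block_snail [(0.72, array([0.446, 0.363, 0.053])), (0.57, array([ 0.558, -0.201, -0.002]))]
block_snail [(0.68, array([ 0.554, -0.2  ,  0.001])), (0.21, array([ 0.731, -0.315, -0.003]))]
block_beetle [(0.7, array([0.626, 0.054, 0.006])), (0.39, array([0.488, 0.199, 0.057]))]
block_beetle [(0.45, array([0.63 , 0.056, 0.01 ]))]
block_crayfish [(0.72, array([ 0.426, -0.383,  0.002]))]
block_crayfish [(0.74, array([ 0.444, -0.291, -0.004])), (0.5, array([ 0.424, -0.38 , -0.   ]))]
```

Request:
move_arm --series "-2 1 40 0 0 0;-2 1 80 0 0 0;-2 1 115 0 0 0;-2 1 140 0 0 0;-2 1 150 0 0 0;-2 1 150 0 0 0;-2 1 150 0 0 0"

```text
time: 14.15
position: [0.5578, -0.2015, 0.0409]
tool_rot: [0.725, 0.689, 0.0, 0.0]
ft_force: [0.7, -0.2, -0.3]
grip_width: 0.0869
grip_force: 0.0
```

Request:
move_arm --series "0 0 0 0 0 0;0 0 0 0 0 0;0 0 0 0 0 0;0 0 0 0 0 0;0 0 0 0 0 0;0 0 0 0 0 0;0 0 0 0 0 0;0 0 0 0 0 0" --jaw 0.4

```text
time: 14.82
position: [0.5575, -0.2013, 0.041]
tool_rot: [0.725, 0.689, 0.0, 0.0]
ft_force: [-0.6, 0.4, 2.7]
grip_width: 0.05
grip_force: 25.0
```

Request:
move_arm --series "0 0 -10 0 0 0;0 0 -30 0 0 0;0 0 -60 0 0 0;0 0 -60 0 0 0;0 0 -60 0 0 0;0 0 -60 0 0 0"

```text
time: 15.32
position: [0.557, -0.201, 0.1006]
tool_rot: [0.725, 0.689, -0.0, -0.0]
ft_force: [-0.6, 0.3, -1.8]
grip_width: 0.0493
grip_force: 25.0
```

```bash
python3 st.py .6282 .018 .106 -3
```

```text
pos [ 0.557  -0.201   0.1006] F [-0.6246  0.3365 -1.7892] w 0.0493 t 15.32
shift [222.4  59.8  -5.4] yaw -2.96 az 0.0
```

Request:
move_arm --series "20 0 -20 0 0 0;60 16 -20 0 0 0;100 27 -20 0 0 0;140 37 -20 0 0 0;180 48 -20 0 0 0;210 56 -20 0 0 0;219 58 -20 0 0 0;219 58 -20 0 0 0"

```text
time: 15.98
position: [0.6259, 0.0175, 0.119]
tool_rot: [0.724, 0.69, -0.001, -0.001]
ft_force: [-0.1, -0.4, -0.8]
grip_width: 0.0501
grip_force: 25.0
```

Request:
move_arm --series "0 0 0 0 0 0;0 0 0 0 0 0;0 0 0 0 0 0;0 0 20 0 0 0;0 0 20 0 0 0;0 0 20 0 0 0"

```text
time: 16.48
position: [0.6254, 0.0131, 0.0998]
tool_rot: [0.726, 0.688, -0.001, -0.001]
ft_force: [-0.6, -0.3, -0.6]
grip_width: 0.0499
grip_force: 25.0
```

```bash
python3 st.py .6261 .0148 .0465 -3
```

```text
pos [0.6254 0.0131 0.0998] F [-0.5801 -0.3112 -0.592 ] w 0.0499 t 16.48
shift [ 1.7  0.8 53.3] yaw -3.08 az -0.1
```

Request:
move_arm --series "1 1 20 0 0 0;1 1 36 0 0 0;1 1 44 0 0 0;1 1 49 0 0 0;1 1 52 0 0 0;1 1 53 0 0 0;1 1 53 0 0 0;1 1 53 0 0 0"

```text
time: 17.15
position: [0.6283, 0.0153, 0.0484]
tool_rot: [0.725, 0.689, 0.0, 0.001]
ft_force: [0.2, -0.1, -0.3]
grip_width: 0.0497
grip_force: 25.0
```

Request:
move_arm --series "2 0 0 0 0 0;4 0 0 0 0 0;6 0 0 0 0 0;8 0 0 0 0 0;8 0 0 0 0 0;8 0 0 0 0 0;8 0 0 0 0 0"

```text
time: 17.73
position: [0.6285, 0.019, 0.0487]
tool_rot: [0.724, 0.69, -0.002, 0.003]
ft_force: [-2.6, -13.4, 2.2]
grip_width: 0.05
grip_force: 25.0
```

```bash
python3 st.py .6261 .0188 .047 -3
```

```text
pos [0.6285 0.019  0.0487] F [ -2.5643 -13.433    2.2436] w 0.05 t 17.73
shift [-0.3 -2.4  1.7] yaw -2.82 az 0.2
```

Request:
move_arm --series "-5 0 0 0 0 0;-5 0 0 0 0 0;-5 0 0 0 0 0;-5 0 0 0 0 0;-5 0 -20 0 0 0;-5 0 -60 0 0 0;-5 0 -100 0 0 0;-5 0 -140 0 0 0" --jaw 1

```text
time: 18.4
position: [0.6273, 0.0194, 0.1885]
tool_rot: [0.725, 0.689, -0.0, -0.001]
ft_force: [0.0, -0.2, 0.0]
grip_width: 0.086
grip_force: 0.0
```

Request:
move_arm --series "-240 -86 -30 0 0 0;-240 -86 -30 0 0 0;-240 -86 -30 0 0 0;-240 -86 -30 0 0 0;-240 -86 -30 0 0 0;-240 -86 -30 0 0 0;-240 -86 -30 0 0 0"

```text
time: 18.98
position: [0.5284, -0.2223, 0.2187]
tool_rot: [0.727, 0.687, -0.001, 0.002]
ft_force: [0.6, -0.2, 0.3]
grip_width: 0.0869
grip_force: 0.0
```

Request:
move_arm --series "-240 -86 -30 0 0 0;-240 -86 -30 0 0 0;-240 -86 -30 0 0 0;-240 -86 -30 0 0 0;-240 -86 -30 0 0 0;-240 -86 -30 0 0 0;-240 -86 -30 0 0 0;-240 -86 -30 0 0 0"

```text
time: 19.65
position: [0.4307, -0.4546, 0.2478]
tool_rot: [0.726, 0.687, -0.0, 0.001]
ft_force: [0.9, 0.9, -0.4]
grip_width: 0.0869
grip_force: 0.0
```

Request:
move_arm --series "0 0 0 0 0 0;0 0 0 0 0 0;0 0 0 0 0 0;0 0 0 0 0 0"

```text
time: 19.98
position: [0.4322, -0.4502, 0.2474]
tool_rot: [0.724, 0.689, 0.0, -0.001]
ft_force: [-0.5, -0.5, 0.3]
grip_width: 0.0871
grip_force: 0.0
```

```bash
python3 see.py w5 block_crayfish; python3 seg.py w5 .048 205; python3 st.py .427 -.378 .04 -3; python3 -c "
import cv2;a=cv2.imread('pics/w5.png');cv2.imwrite('pics/w5b.png',a[:260])"
```

```text
[ 0.4322 -0.4502  0.2474] -2.819038624865706 [-0.9847  0.5236  1.4313  0.0003  1.1879 -0.9356] 19.9833
block_crayfish 0.56 [ 0.4271 -0.3801  0.0033] [242. 117.]
[224  13  47  42] c 0.4386 -0.2929 size 49.6 41.1 width-axis yaw -0.8 bgr [212. 251. 254.]
[457  18  55  53] c 0.7088 -0.3119 size 68.0 57.8 width-axis yaw 5.5 bgr [225. 230. 234.]
[337  89  46  35] c 0.5633 -0.3745 size 49.7 33.8 width-axis yaw -8.6 bgr [208. 249. 254.]
[221 105  43  23] c 0.4285 -0.3795 size 47.9 24.4 width-axis yaw -4.1 bgr [230. 238. 242.]
[260 170  49  50] c 0.4733 -0.4745 size 57.3 36.6 width-axis yaw -42.7 bgr [243. 225. 254.]
pos [ 0.4321 -0.4508  0.2476] F [-0.3074  0.7298  0.8942] w 0.0873 t 20.08
shift [ 72.4  -8.6 207.7] yaw -2.85 az 0.1
```

View pics/w5b.png

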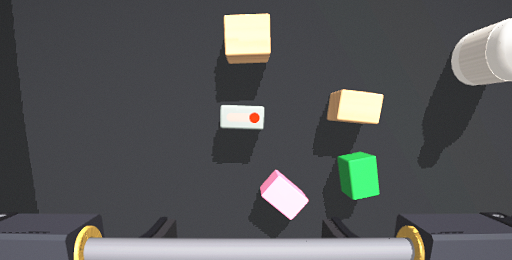

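Request:
move_arm --series "35 -4 10 0 0 1;71 -7 40 0 0 1;71 -7 80 0 0 1;71 -7 120 0 0 1;71 -7 160 0 0 1;71 -7 190 0 0 1;71 -7 206 0 0 1;71 -7 206 0 0 1"

```text
time: 20.75
position: [0.4266, -0.3782, 0.0378]
tool_rot: [0.731, 0.683, 0.0, -0.004]
ft_force: [0.0, 0.0, 0.8]
grip_width: 0.0867
grip_force: 0.0
```

Request:
move_arm --series "0 0 0 0 0 0;0 0 0 0 0 0;0 0 0 0 0 0"

```text
time: 21.0
position: [0.429, -0.3818, 0.0434]
tool_rot: [0.731, 0.682, -0.0, 0.002]
ft_force: [0.2, -0.6, 0.5]
grip_width: 0.087
grip_force: 0.0
```

Request:
move_arm --series "0 0 0 0 0 0;0 0 0 0 0 0;0 0 0 0 0 0;0 0 0 0 0 0;0 0 0 0 0 0;0 0 0 0 0 0;0 0 0 0 0 0;0 0 0 0 0 0" --jaw 0.4

```text
time: 21.67
position: [0.428, -0.3808, 0.0416]
tool_rot: [0.731, 0.682, -0.0, -0.0]
ft_force: [-0.4, -0.3, 1.6]
grip_width: 0.0495
grip_force: 25.0
```

Request:
move_arm --series "0 0 -20 0 0 0;0 0 -60 0 0 0;0 0 -80 0 0 0;0 0 -80 0 0 -1;0 0 -80 0 0 -1"

```text
time: 22.08
position: [0.4285, -0.3814, 0.1227]
tool_rot: [0.725, 0.689, -0.0, 0.001]
ft_force: [-0.9, 0.5, -0.9]
grip_width: 0.0499
grip_force: 25.0
```

```bash
python3 st.py .6255 -.013 .12 -3
```

```text
pos [ 0.4285 -0.3814  0.1227] F [-0.9     0.5354 -0.932 ] w 0.0499 t 22.08
shift [378.  178.    2.2] yaw -2.92 az 0.1
```

Request:
move_arm --series "188 88 0 0 0 0;188 88 0 0 0 0;188 88 0 0 0 0;188 88 0 0 0 0;188 88 0 0 0 0;188 88 0 0 0 0"

```text
time: 22.58
position: [0.5264, -0.1902, 0.1197]
tool_rot: [0.723, 0.691, 0.001, -0.003]
ft_force: [-0.3, 0.1, -1.8]
grip_width: 0.0497
grip_force: 25.0
```

Request:
move_arm --series "188 88 0 0 0 0;188 88 0 0 0 0;188 88 0 0 0 0;188 88 0 0 0 0;188 88 0 0 0 0;188 88 0 0 0 0"

```text
time: 23.08
position: [0.6253, -0.0079, 0.12]
tool_rot: [0.723, 0.691, 0.001, -0.001]
ft_force: [-0.0, -0.9, -0.2]
grip_width: 0.0501
grip_force: 25.0
```

Request:
move_arm --series "0 0 20 0 0 0;0 0 20 0 0 0;0 0 20 0 0 0;0 0 20 0 0 0;0 0 20 0 0 0"

```text
time: 23.5
position: [0.6231, -0.0154, 0.1017]
tool_rot: [0.726, 0.688, -0.0, -0.0]
ft_force: [0.2, 0.2, -1.1]
grip_width: 0.0501
grip_force: 25.0
```

```bash
python3 st.py .6246 -.0145 .047 -3
```

```text
pos [ 0.6231 -0.0154  0.1017] F [ 0.2318  0.1514 -1.1111] w 0.0501 t 23.5
shift [ 0.9  1.5 54.7] yaw -3.03 az -0.0
```

Request:
move_arm --series "1 1 20 0 0 0;1 1 36 0 0 0;1 1 44 0 0 0;1 1 49 0 0 0;1 1 52 0 0 0;1 1 54 0 0 0;1 1 54 0 0 0;1 1 54 0 0 0"

```text
time: 24.17
position: [0.6247, -0.0136, 0.0483]
tool_rot: [0.725, 0.689, 0.0, 0.0]
ft_force: [0.1, -0.1, -0.5]
grip_width: 0.0499
grip_force: 25.0
```

Request:
move_arm --series "2 0 0 0 0 0;4 0 0 0 0 0;6 0 0 0 0 0;8 0 0 0 0 0;9 0 0 0 0 0;9 0 0 0 0 0;9 0 0 0 0 0"

```text
time: 24.75
position: [0.6251, -0.0102, 0.0489]
tool_rot: [0.724, 0.69, -0.003, 0.003]
ft_force: [-3.8, -17.6, 2.4]
grip_width: 0.0501
grip_force: 25.0
```

```bash
python3 st.py .6246 -.0105 .047 -3
```

```text
pos [ 0.6251 -0.0102  0.0489] F [ -3.7985 -17.5863   2.3506] w 0.0501 t 24.75
shift [-0.3 -0.5  1.9] yaw -2.78 az 0.2
```

Request:
move_arm --series "-5 0 0 0 0 0;-5 0 0 0 0 0;-5 0 0 0 0 0;-5 0 0 0 0 0;-5 0 -20 0 0 0;-5 0 -60 0 0 0;-5 0 -100 0 0 0;-5 0 -100 0 0 0" --jaw 1

```text
time: 25.42
position: [0.6295, -0.0091, 0.1553]
tool_rot: [0.725, 0.689, 0.005, 0.006]
ft_force: [1.4, -0.1, 0.5]
grip_width: 0.0862
grip_force: 0.0
```

Request:
move_arm --series "-20 -188 0 0 0 -50;-20 -188 0 0 0 -50;-20 -188 0 0 0 -50;-20 -188 0 0 0 -50;-20 -188 0 0 0 -50;-20 -188 0 0 0 -50;-20 -188 0 0 0 -50;-20 -188 0 0 0 -50"

```text
time: 26.08
position: [0.4355, -0.0192, 0.1479]
tool_rot: [0.365, 0.931, 0.0, 0.0]
ft_force: [-0.1, 0.2, 0.4]
grip_width: 0.087
grip_force: 0.0
```

Request:
move_arm --series "0 0 0 0 0 -33;0 0 0 0 0 -33;0 0 0 0 0 -33;0 0 0 0 0 -33;0 0 0 0 0 -33;0 0 0 0 0 -33;0 0 0 0 0 -33"

```text
time: 26.67
position: [0.436, -0.0194, 0.1476]
tool_rot: [0.089, 0.996, 0.0, 0.0]
ft_force: [-0.2, -0.2, 0.0]
grip_width: 0.0869
grip_force: 0.0
```

```bash
python3 st.py .4357 -.0214 .045 79.6; python3 - <<'E'
from h import *
for c in('side','scene'):
    p=snap(c)
    print([(round(k['p'],2),np.round(k['xyz'],3)) for k in robot.tip_of(p,'spacer_a') if k['p']>.3])
E
```

```text
pos [ 0.436  -0.0194  0.1476] F [-0.1605 -0.1767  0.0068] w 0.0869 t 26.67
shift [  0.   -2.  102.6] yaw 79.84 az 0.2
[(0.8, array([ 0.571, -0.458, -0.004])), (0.72, array([ 0.434, -0.104,  0.001])), (0.69, array([ 0.474, -0.476, -0.   ])), (0.68, array([ 0.438, -0.295, -0.001])), (0.65, array([ 0.532, -0.115,  0.   ])), (0.58, array([ 0.346, -0.059, -0.003])), (0.57, array([ 0.562, -0.373, -0.   ])), (0.52, array([ 0.432, -0.021, -0.002])), (0.42, array([ 0.588,  0.344, -0.002]))]
[(0.71, array([ 0.441, -0.295, -0.004])), (0.65, array([ 0.433, -0.023,  0.003])), (0.63, array([ 0.559, -0.377, -0.003])), (0.6, array([ 0.475, -0.473, -0.002])), (0.53, array([ 0.53 , -0.114,  0.002])), (0.51, array([ 0.571, -0.457,  0.004])), (0.48, array([ 0.345, -0.063,  0.002]))]
```

Request:
move_arm --series "0 -2 40 0 0 0;0 -2 80 0 0 0;0 -2 100 0 0 0;0 -2 102 0 0 0;0 -2 102 0 0 0"

```text
time: 27.28
position: [0.4346, -0.0216, 0.0447]
tool_rot: [0.087, 0.996, 0.0, -0.002]
ft_force: [-0.2, 0.2, -0.1]
grip_width: 0.0868
grip_force: 0.0
```

Request:
move_arm --series "0 0 0 0 0 0;0 0 0 0 0 0;0 0 0 0 0 0;0 0 0 0 0 0;0 0 0 0 0 0;0 0 0 0 0 0;0 0 0 0 0 0;0 0 0 0 0 0" --jaw 0.1 --newtons 8

```text
time: 27.95
position: [0.4354, -0.0217, 0.0458]
tool_rot: [0.087, 0.996, -0.0, 0.0]
ft_force: [-0.3, 0.0, 0.3]
grip_width: 0.0414
grip_force: 0.0
```

Request:
move_arm --series "0 0 0 0 0 0;0 0 0 0 0 0;0 0 0 0 0 0;0 0 0 0 0 0;0 0 0 0 0 0"

```text
time: 28.37
position: [0.4353, -0.0217, 0.0455]
tool_rot: [0.087, 0.996, 0.0, -0.0]
ft_force: [-0.4, -0.7, -1.0]
grip_width: 0.018
grip_force: 8.0
```

Request:
move_arm --series "0 0 0 0 0 0;0 0 0 0 0 0;0 0 0 0 0 0;0 0 0 0 0 0;0 0 0 0 0 0;0 0 -30 0 0 0;0 0 -70 0 0 0;0 0 -75 0 0 5" --jaw 1 --newtons 25

```text
time: 29.03
position: [0.4374, -0.0222, 0.1243]
tool_rot: [0.131, 0.991, -0.001, 0.003]
ft_force: [1.2, -0.3, -0.3]
grip_width: 0.0635
grip_force: 0.0
```

Request:
move_arm --series "0 0 0 0 0 45;0 0 0 0 0 45;0 0 0 0 0 45;0 0 0 0 0 45;0 0 0 0 0 45;0 0 0 0 0 45;0 0 0 0 0 45"

```text
time: 29.62
position: [0.4351, -0.0216, 0.1206]
tool_rot: [0.502, 0.865, -0.0, -0.0]
ft_force: [-0.7, 0.3, 0.6]
grip_width: 0.0872
grip_force: 0.0
```

Request:
move_arm --series "0 0 0 0 0 40;0 0 0 0 0 40;0 0 0 0 0 40;0 0 0 0 0 40;0 0 0 0 0 40;0 0 0 0 0 40;0 0 0 0 0 40;0 0 0 0 0 40"

```text
time: 30.28
position: [0.4352, -0.0217, 0.1206]
tool_rot: [0.765, 0.644, -0.0, -0.0]
ft_force: [0.0, 0.1, -0.1]
grip_width: 0.0868
grip_force: 0.0
```

```bash
python3 st.py .4357 -.0217 .042 -10.1
```

```text
pos [ 0.4352 -0.0217  0.1206] F [ 0.0057  0.0734 -0.0928] w 0.0868 t 30.28
shift [ 0.1  0.6 78.6] yaw -9.84 az 0.3
```

Request:
move_arm --series "0 0 40 0 0 0;0 0 70 0 0 0;0 0 79 0 0 0;0 0 79 0 0 0;0 0 79 0 0 0"

```text
time: 30.7
position: [0.4351, -0.0216, 0.0416]
tool_rot: [0.766, 0.643, -0.0, -0.001]
ft_force: [-0.2, -0.5, 0.6]
grip_width: 0.0872
grip_force: 0.0
```

Request:
move_arm --series "0 0 0 0 0 0;0 0 0 0 0 0;0 0 0 0 0 0;0 0 0 0 0 0;0 0 0 0 0 0;0 0 0 0 0 0;0 0 0 0 0 0;0 0 0 0 0 0" --jaw 0.4 --newtons 40

```text
time: 31.37
position: [0.4354, -0.0218, 0.0419]
tool_rot: [0.766, 0.643, 0.0, 0.0]
ft_force: [-0.8, -0.2, 3.9]
grip_width: 0.0497
grip_force: 40.0
```

Request:
move_arm --series "0 0 -30 0 0 -2;0 0 -70 0 0 -7;0 0 -80 0 0 -7;0 0 -80 0 0 -7;0 0 -80 0 0 -7"

```text
time: 31.78
position: [0.4354, -0.0217, 0.1219]
tool_rot: [0.725, 0.689, 0.0, 0.001]
ft_force: [0.2, 1.1, 0.2]
grip_width: 0.0498
grip_force: 40.0
```

```bash
python3 st.py .6237 -.0317 .122 -3
```

```text
pos [ 0.4354 -0.0217  0.1219] F [0.21   1.0934 0.152 ] w 0.0498 t 31.78
shift [ -0.2 188.5   0.2] yaw -2.97 az 0.0
```

Request:
move_arm --series "0 40 0 0 0 0;0 80 0 0 0 0;0 120 0 0 0 0;0 155 0 0 0 0;0 180 0 0 0 0;0 188 0 0 0 0;0 188 0 0 0 0;0 188 0 0 0 0"

```text
time: 32.45
position: [0.6206, -0.031, 0.1194]
tool_rot: [0.725, 0.689, -0.002, -0.002]
ft_force: [0.3, 0.9, 0.3]
grip_width: 0.05
grip_force: 40.0
```

Request:
move_arm --series "0 0 15 0 0 0;0 0 15 0 0 0;0 0 15 0 0 0;0 0 15 0 0 0;0 0 15 0 0 0"

```text
time: 32.87
position: [0.6226, -0.0314, 0.1072]
tool_rot: [0.725, 0.689, 0.0, 0.0]
ft_force: [-0.3, 0.4, -0.7]
grip_width: 0.0493
grip_force: 40.0
```

```bash
python3 st.py .6237 -.0317 .048 -3; python3 see.py w6; python3 -c "
import cv2;a=cv2.imread('pics/w6.png');cv2.imwrite('pics/w6b.png',a[:300])"
```

```text
pos [ 0.6226 -0.0314  0.1072] F [-0.2969  0.392  -0.6997] w 0.0493 t 32.87
shift [-0.2  1.1 59.2] yaw -2.97 az 0.0
[ 0.6226 -0.0314  0.1072] -2.9656171547308174 [-0.2294  0.6993  1.5452 -0.      0.897  -0.1777] 32.8667
```

View pics/w6b.png

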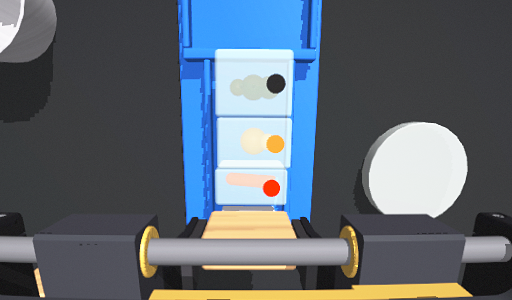

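Request:
move_arm --series "0 1 15 0 0 0;0 1 28 0 0 0;0 1 34 0 0 0;0 1 38 0 0 0;0 1 40 0 0 0;0 1 40 0 0 0"

```text
time: 33.42
position: [0.6242, -0.0325, 0.0666]
tool_rot: [0.725, 0.689, -0.0, 0.001]
ft_force: [0.3, -4.5, -0.3]
grip_width: 0.0496
grip_force: 40.1
```

```bash
python3 st.py .6237 -.0317 .048 -3
```

```text
pos [ 0.6242 -0.0325  0.0666] F [ 0.2606 -4.4821 -0.2576] w 0.0496 t 33.42
shift [ 0.8 -0.5 18.6] yaw -2.95 az 0.0
```

Request:
move_arm --series "0 0 4 0 0 0;0 0 8 0 0 0;0 0 12 0 0 0;0 0 16 0 0 0;0 0 18 0 0 0;0 0 19 0 0 0;0 0 19 0 0 0;0 0 19 0 0 0"

```text
time: 34.08
position: [0.6256, -0.0327, 0.0493]
tool_rot: [0.725, 0.689, 0.001, 0.002]
ft_force: [0.0, -4.0, 4.6]
grip_width: 0.0499
grip_force: 42.0
```

```bash
python3 st.py .6237 -.0317 .048 -3
```

```text
pos [ 0.6256 -0.0327  0.0493] F [ 0.0117 -3.9622  4.555 ] w 0.0499 t 34.08
shift [ 0.9 -2.   1.2] yaw -2.95 az 0.1
```

Request:
move_arm --series "0 0 2 0 0 0;0 0 4 0 0 0;0 0 4 0 0 0;0 0 4 0 0 0"

```text
time: 34.42
position: [0.6257, -0.0327, 0.0454]
tool_rot: [0.725, 0.689, 0.001, 0.002]
ft_force: [-0.2, -5.5, 5.9]
grip_width: 0.0493
grip_force: 42.2
```

Request:
move_arm --series "0 0 0 0 0 0;0 0 0 0 0 0;0 0 0 0 0 0;0 0 0 0 0 0;0 0 0 0 0 0;0 0 -30 0 0 0;0 0 -60 0 0 0;0 0 -60 0 0 0" --jaw 1

```text
time: 35.08
position: [0.6269, -0.0314, 0.1082]
tool_rot: [0.725, 0.689, 0.002, 0.003]
ft_force: [1.7, 0.3, 1.0]
grip_width: 0.0861
grip_force: 0.0
```

```bash
python3 st.py .6237 -.0317 .048 -3
```

```text
pos [ 0.6269 -0.0314  0.1082] F [1.6855 0.3226 1.0005] w 0.0861 t 35.08
shift [-0.5 -3.7 60.1] yaw -2.94 az 0.1
```

Request:
move_arm --series "0 0 0 0 0 0;0 0 0 0 0 0;0 0 0 0 0 0;0 0 0 0 0 0;0 0 0 0 0 0;0 0 0 0 0 0;0 0 0 0 0 0;0 0 0 0 0 0" --jaw 0 --newtons 10

```text
time: 35.75
position: [0.6239, -0.0315, 0.1033]
tool_rot: [0.725, 0.689, -0.0, -0.0]
ft_force: [0.2, -0.7, 0.7]
grip_width: 0.0413
grip_force: 0.0
```

Request:
move_arm --series "0 0 0 0 0 0;0 0 0 0 0 0;0 0 0 0 0 0;0 0 0 0 0 0;0 0 0 0 0 0;0 0 0 0 0 0;0 0 0 0 0 0"

```text
time: 36.33
position: [0.6241, -0.0315, 0.1036]
tool_rot: [0.725, 0.689, 0.0, 0.0]
ft_force: [-0.7, -0.6, -0.2]
grip_width: 0.002
grip_force: 0.0
```

```bash
python3 st.py .6237 -.0317 .076 -3
```

```text
pos [ 0.6241 -0.0315  0.1036] F [-0.6861 -0.6024 -0.183 ] w 0.002 t 36.33
shift [-0.3 -0.4 27.6] yaw -2.96 az 0.0
```

Request:
move_arm --series "0 0 15 0 0 0;0 0 24 0 0 0;0 0 28 0 0 0;0 0 31 0 0 0;0 0 33 0 0 0;0 0 33 0 0 0"

```text
time: 36.83
position: [0.6235, -0.0314, 0.0763]
tool_rot: [0.725, 0.689, -0.0, -0.0]
ft_force: [-9.6, 1.1, 33.6]
grip_width: 0.0008
grip_force: 16.7
```

Request:
move_arm --series "0 0 -15 0 0 0;22 0 -15 0 0 0;22 0 -15 0 0 0;22 0 -10 0 0 0;22 0 -5 0 0 0;22 0 0 0 0 0;22 0 0 0 0 0"

```text
time: 37.42
position: [0.6253, -0.0097, 0.0762]
tool_rot: [0.725, 0.689, 0.0, -0.0]
ft_force: [-10.3, 3.5, 38.6]
grip_width: 0.0004
grip_force: 19.4
```

Request:
move_arm --series "0 0 -15 0 0 0;31 0 -15 0 0 0;31 0 -15 0 0 0;31 0 -10 0 0 0;31 0 -5 0 0 0;31 0 0 0 0 0;31 0 0 0 0 0"

```text
time: 38.0
position: [0.6266, 0.0211, 0.0762]
tool_rot: [0.725, 0.688, -0.0, -0.0]
ft_force: [-11.4, 3.1, 40.1]
grip_width: 0.0007
grip_force: 20.3
```

Request:
move_arm --series "0 0 -15 0 0 0;37 0 -15 0 0 0;37 0 -15 0 0 0;37 0 -10 0 0 0;37 0 -5 0 0 0;37 0 0 0 0 0;37 0 0 0 0 0"

```text
time: 38.58
position: [0.6285, 0.0579, 0.0762]
tool_rot: [0.725, 0.688, -0.0, -0.001]
ft_force: [-11.6, 2.6, 40.5]
grip_width: 0.0008
grip_force: 20.4
```

Request:
move_arm --series "0 0 -40 0 0 0;0 0 -80 0 0 0;12 -35 -110 0 0 7;25 -75 -130 0 0 14;37 -112 -150 0 0 21;50 -150 -165 0 0 28;62 -192 -170 0 0 33;62 -192 -170 0 0 33" --jaw 0.6

```text
time: 39.25
position: [0.4342, 0.1303, 0.2399]
tool_rot: [0.892, 0.453, -0.003, -0.001]
ft_force: [0.1, 0.1, -0.4]
grip_width: 0.0457
grip_force: 0.0
```

Request:
move_arm --series "0 0 0 0 0 0;0 0 0 0 0 0;0 0 0 0 0 0;0 0 0 0 0 0;0 0 0 0 0 0"

```text
time: 39.67
position: [0.4415, 0.1295, 0.2399]
tool_rot: [0.891, 0.454, -0.0, -0.0]
ft_force: [0.2, -0.1, 0.6]
grip_width: 0.0518
grip_force: 0.0
```

```bash
python3 see.py w7 handle_large dipper_large bay handle_medium; python3 st.py .489 .199 .06; python3 -c "
import cv2;a=cv2.imread('pics/w7.png');cv2.imwrite('pics/w7b.png',a)"
```

```text
[0.4415 0.1295 0.2399] -36.02961390771442 [ 0.0418  0.3138  1.8369 -0.0002  0.9913  0.6708] 39.6667
handle_large 0.93 [0.4913 0.1968 0.0565] [249. 103.]
dipper_large 0.77 [ 0.4378  0.1324 -0.0026] [245. 170.]
bay 0.72 [0.6337 0.1347 0.0035] [371.  79.]
handle_medium 0.41 [ 0.6221 -0.0122  0.0095] [420. 179.]
handle_medium 0.36 [0.6257 0.0616 0.0006] [393. 131.]
pos [0.4405 0.1301 0.2404] F [0.043  0.2731 0.1276] w 0.0518 t 39.92
shift [ 84.3  -1.2 180.4] yaw -35.98 az
```

View pics/w7b.png

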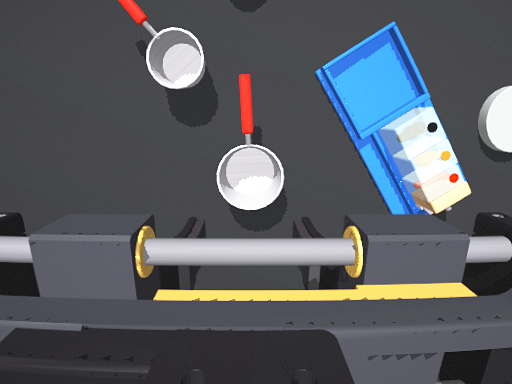

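```bash
cat > cups.py <<'E'
import sys
from seg import *
def cups(n):
    im=cv2.imread('pics/'+n+'.png').astype(int);p=load(n)
    m=((im[:,:,2]>120)&(im[:,:,1]<60)&(im[:,:,0]<60)).astype('uint8');m[215:]=0
    k,lab,st,_=cv2.connectedComponentsWithStats(m)
    for i in range(1,k):
        if st[i,4]<150: continue
        uv=np.argwhere(lab==i)[:,::-1]
        W=np.array([onz(p,q,.060)[:2] for q in uv])*1000
        (cx,cy),(w,h),a=cv2.minAreaRect(W.astype('float32'))
        c=W.mean(0);e=np.linalg.eigh(np.cov(W.T))[1][:,1]
        print('red',st[i,:4],'c',c.round(1),'rect',np.round((cx,cy,w,h),1),'axis',np.degrees(np.arctan2(e[1],e[0])).round(1))
if __name__=='__main__': cups(sys.argv[1])
E
python3 cups.py w7; python3 - <<'E'
from seg import *
p=load('w7')
for n,uv,z in[('rimL',(250,177),.044),('rimM',(175,58),.042),('bay a',(320,71),.02),('bay b',(394,26),.02),('bay c',(429,95),.02),('bay d',(361,135),.02),('beet',(432,127),.054)]:
    print(n,onz(p,uv,z))
E
```

```text
red [118   0  30  25] c [450.  339.6] rect [451.3 342.3  12.2  33.1] axis 102.1
red [239  74  14  60] c [487.5 197. ] rect [487.7 198.2  61.   12. ] axis 56.2
rimL [0.4432 0.1289 0.044 ]
rimM [0.4549 0.2845 0.042 ]
bay a [0.5818 0.1792 0.02  ]
bay b [0.6807 0.1712 0.02  ]
bay c [0.6771 0.0791 0.02  ]
bay d [0.5825 0.087  0.02  ]
beet [0.6448 0.0561 0.054 ]
```

Request:
move_arm --series "33 -1 20 0 0 -2;66 -2 60 0 0 -2;66 -2 100 0 0 -2;66 -2 140 0 0 -2;66 -2 170 0 0 -2;66 -2 181 0 0 -2;66 -2 181 0 0 -2;66 -2 181 0 0 -2"

```text
time: 40.58
position: [0.4777, 0.1848, 0.0599]
tool_rot: [0.883, 0.47, -0.0, -0.0]
ft_force: [-0.3, 0.6, 0.7]
grip_width: 0.052
grip_force: 0.0
```

Request:
move_arm --series "0 0 0 0 0 0;0 0 0 0 0 0;0 0 0 0 0 0;0 0 0 0 0 0;0 0 0 0 0 0;0 0 0 0 0 0;0 0 0 0 0 0;0 0 0 0 0 0" --jaw 0 --newtons 60

```text
time: 41.25
position: [0.4776, 0.1849, 0.0599]
tool_rot: [0.883, 0.47, 0.0, 0.0]
ft_force: [0.6, 1.2, 2.5]
grip_width: 0.0113
grip_force: 59.9
```

Request:
move_arm --series "0 0 0 0 0 0;0 0 0 0 0 0;0 0 0 0 0 0;0 0 0 0 0 0"

```text
time: 41.58
position: [0.4776, 0.1849, 0.0598]
tool_rot: [0.883, 0.47, 0.0, 0.0]
ft_force: [0.7, -0.1, 4.2]
grip_width: 0.0112
grip_force: 59.9
```

```bash
python3 st.py .4782 .184 .059 -33.8
```

```text
pos [0.4776 0.1849 0.0598] F [ 0.665  -0.1224  4.1645] w 0.0112 t 41.58
shift [-0.4  1.   0.8] yaw -33.96 az -0.2
```

Request:
move_arm --series "0 0 -20 0 0 0;0 0 -50 0 0 0;0 0 -80 0 0 0;15 30 -80 0 0 5;33 63 -80 0 0 10;50 94 -80 0 0 15;67 126 -80 0 0 20;83 156 -80 0 0 26"

```text
time: 42.25
position: [0.654, 0.1662, 0.1387]
tool_rot: [0.966, 0.257, -0.001, -0.0]
ft_force: [0.2, -0.7, -2.1]
grip_width: 0.011
grip_force: 59.9
```

```bash
python3 st.py .6895 .1627 .1398 -60; python3 see.py w8 dipper_large handle_large;  python3 -c "
import cv2;a=cv2.imread('pics/w8.png')
from h import *
b=snap('side')['img'][150:270,170:340,::-1]
b=cv2.resize(b,None,fx=2.26,fy=2.26)[:384];cv2.imwrite('pics/w8b.png',np.hstack([a[:271],b[:271]]))"
```

```text
pos [0.654  0.1662 0.1387] F [ 0.1981 -0.7414 -2.0686] w 0.011 t 42.25
shift [29.  20.6 -1.1] yaw -60.23 az -0.2
[0.654  0.1662 0.1387] -60.22510177253052 [0.0836 0.7148 1.3847 0.     1.0436 1.1347] 42.25
dipper_large 0.7 [0.5948 0.1333 0.0729] [248. 291.]
handle_large 0.75 [0.6683 0.1725 0.1353] [252. 220.]
```

View pics/w8b.png

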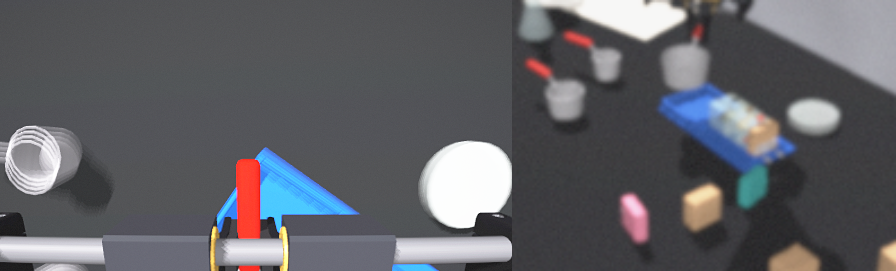

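Request:
move_arm --series "15 10 0 0 0 0;29 20 0 0 0 0;29 20 0 0 0 0;29 20 0 0 0 0;29 20 0 0 0 0;29 20 20 0 0 0;29 20 20 0 0 0;29 20 20 0 0 0"

```text
time: 43.12
position: [0.6853, 0.1639, 0.1182]
tool_rot: [0.966, 0.259, -0.003, -0.001]
ft_force: [0.5, 0.0, -1.5]
grip_width: 0.0108
grip_force: 59.9
```

```bash
python3 st.py .6895 .1627 .066 -60
```

```text
pos [0.6853 0.1639 0.1182] F [ 0.5342  0.0298 -1.5336] w 0.0108 t 43.12
shift [ 3.3  3.3 52.2] yaw -59.93 az 0.1
```

Request:
move_arm --series "2 2 15 0 0 0;2 2 30 0 0 0;2 2 40 0 0 0;2 2 46 0 0 0;2 2 50 0 0 0;2 2 52 0 0 0;2 2 52 0 0 0;2 2 52 0 0 0"

```text
time: 43.78
position: [0.6913, 0.1631, 0.0681]
tool_rot: [0.966, 0.259, 0.0, 0.0]
ft_force: [0.2, 0.2, -2.2]
grip_width: 0.0111
grip_force: 59.9
```

```bash
python3 st.py .6895 .1627 .066 -60
```

```text
pos [0.6913 0.1631 0.0681] F [ 0.2024  0.1933 -2.1567] w 0.0111 t 43.78
shift [-1.7 -0.6  2.1] yaw -59.96 az 0.0
```

Request:
move_arm --series "0 0 2 0 0 0;0 0 3 0 0 0;0 0 4 0 0 0;0 0 4 0 0 0"

```text
time: 44.12
position: [0.6923, 0.1633, 0.0657]
tool_rot: [0.966, 0.259, 0.002, 0.0]
ft_force: [0.4, 0.6, 5.3]
grip_width: 0.0114
grip_force: 59.9
```

Request:
move_arm --series "0 0 0 0 0 0;0 0 0 0 0 0;0 0 0 0 0 0;0 0 0 0 0 0;0 0 0 0 0 0;0 0 -20 0 0 0;0 0 -50 0 0 0;0 0 -90 0 0 0" --jaw 0.6

```text
time: 44.78
position: [0.6883, 0.1627, 0.1506]
tool_rot: [0.966, 0.259, -0.004, -0.001]
ft_force: [1.3, 0.2, 0.3]
grip_width: 0.0503
grip_force: 0.0
```

Request:
move_arm --series "-72 -112 -45 0 0 -45;-72 -112 -45 0 0 -45;-72 -112 -45 0 0 -45;-72 -112 -45 0 0 -45;-72 -112 -45 0 0 -45;-72 -112 -45 0 0 -45;-72 -112 -45 0 0 -45"

```text
time: 45.37
position: [0.5719, 0.2244, 0.199]
tool_rot: [0.791, 0.611, 0.0, 0.0]
ft_force: [-0.0, 0.1, -0.3]
grip_width: 0.052
grip_force: 0.0
```

```bash
python3 st.py .455 .285 .24 5
```

```text
pos [0.5719 0.2244 0.199 ] F [-0.0321  0.0574 -0.3151] w 0.052 t 45.37
shift [  29.2 -128.4  -41. ] yaw -14.62 az -19.6
```

Request:
move_arm --series "29 -128 -41 0 0 -20;29 -128 -41 0 0 -20;29 -128 -41 0 0 -20;29 -128 -41 0 0 -20;29 -128 -41 0 0 -20;29 -128 -41 0 0 -20;29 -128 -41 0 0 -20"

```text
time: 45.95
position: [0.4576, 0.2847, 0.2395]
tool_rot: [0.676, 0.737, 0.0, 0.001]
ft_force: [0.8, -0.2, -0.4]
grip_width: 0.0523
grip_force: 0.0
```

```bash
python3 see.py w9 dipper_medium handle_medium handle_small dipper_small; python3 cups.py w9; python3 - <<'E'
from h import *
for c in('side','scene'):
    p=snap(c,c+'9')
    for t in('dipper_large','handle_large'): print([(round(k['p'],2),np.round(k['xyz'],3)) for k in robot.tip_of(p,t) if k['p']>.3])
E
python3 -c "
import cv2;a=cv2.imread('pics/w9.png');cv2.imwrite('pics/w9b.png',a[:260])"
```

```text
[0.4576 0.2847 0.2395] 4.991661954129555 [ 0.3494  0.418   1.6551 -0.0006  1.0673  0.2626] 45.95
dipper_medium 0.68 [ 0.4571  0.283  -0.0015] [248. 172.]
handle_medium 0.66 [0.5658 0.4078 0.0531] [358.  76.]
handle_medium 0.55 [0.4495 0.3589 0.0513] [247. 112.]
handle_small 0.67 [0.5708 0.4102 0.0533] [363.  74.]
dipper_small 0.89 [0.586  0.3386 0.001 ] [350. 139.]
red [353  44  16  60] c [562.9 405.6] rect [565.4 408.8  12.2  59.9] axis 106.5
red [241  82  12  58] c [447.1 353.7] rect [449.7 359.4  11.8  59.3] axis 98.6
[(0.67, array([0.63 , 0.132, 0.005]))]
[(0.88, array([0.706, 0.171, 0.061]))]
[(0.97, array([0.631, 0.127, 0.006]))]
[(0.84, array([0.71 , 0.173, 0.066]))]
```

View pics/w9b.png

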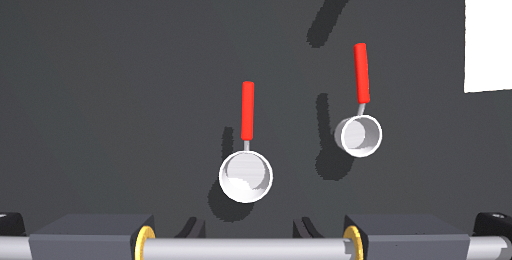

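Request:
move_arm --series "30 -1 20 0 0 1;60 -2 60 0 0 1;60 -2 100 0 0 1;60 -2 140 0 0 1;60 -2 170 0 0 1;60 -2 182 0 0 1;60 -2 182 0 0 1;60 -2 182 0 0 1"

```text
time: 47.17
position: [0.4495, 0.3447, 0.0579]
tool_rot: [0.682, 0.732, 0.0, 0.0]
ft_force: [-1.0, -0.1, 0.2]
grip_width: 0.0521
grip_force: 0.0
```

Request:
move_arm --series "0 0 0 0 0 0;0 0 0 0 0 0;0 0 0 0 0 0;0 0 0 0 0 0;0 0 0 0 0 0;0 0 0 0 0 0;0 0 0 0 0 0;0 0 0 0 0 0" --jaw 0

```text
time: 47.83
position: [0.4493, 0.3447, 0.0578]
tool_rot: [0.682, 0.732, 0.0, 0.0]
ft_force: [-0.0, 0.4, 1.7]
grip_width: 0.0113
grip_force: 60.0
```

Request:
move_arm --series "0 0 0 0 0 0;0 0 0 0 0 0;0 0 0 0 0 0;0 0 0 0 0 0"

```text
time: 48.17
position: [0.4493, 0.3447, 0.0578]
tool_rot: [0.682, 0.732, 0.0, 0.0]
ft_force: [0.5, 0.8, 2.7]
grip_width: 0.0112
grip_force: 60.0
```

```bash
python3 st.py .4507 .3445 .057 4
```

```text
pos [0.4493 0.3447 0.0578] F [0.4828 0.8368 2.7143] w 0.0112 t 48.17
shift [-0.3  1.4  0.8] yaw 4.04 az 0.0
```

Request:
move_arm --series "0 0 -20 0 0 0;0 0 -55 0 0 0;0 0 -90 0 0 0;-20 20 -90 0 0 1;-46 47 -90 0 0 2;-72 74 -90 0 0 3;-98 101 -90 0 0 4;-124 127 -90 0 0 4"

```text
time: 48.83
position: [0.585, 0.2286, 0.147]
tool_rot: [0.707, 0.707, -0.001, -0.001]
ft_force: [0.3, 1.0, -2.1]
grip_width: 0.0115
grip_force: 60.0
```

Request:
move_arm --series "-24 25 0 0 0 0;-37 38 0 0 0 0;-40 40 0 0 0 0;-40 40 0 0 0 0;-40 40 0 0 0 0;-40 40 0 0 0 0;-40 40 0 0 0 0"

```text
time: 49.42
position: [0.6229, 0.1913, 0.1475]
tool_rot: [0.706, 0.708, -0.001, -0.001]
ft_force: [-0.4, 0.3, -2.5]
grip_width: 0.0113
grip_force: 60.0
```

```bash
python3 st.py .6325 .190 .0668 0; python3 - <<'E'
from h import *
for c in('side','scene'):
    p=snap(c,c+'10')
    for t in('dipper_large','dipper_medium','handle_medium'): print(t,[(round(k['p'],2),np.round(k['xyz'],3)) for k in robot.tip_of(p,t) if k['p']>.3])
E
```

```text
pos [0.6229 0.1913 0.1475] F [-0.4018  0.3098 -2.5482] w 0.0113 t 49.42
shift [-1.4  9.7 80.6] yaw 0.16 az 0.2
dipper_large [(0.84, array([0.631, 0.133, 0.009]))]
dipper_medium [(0.65, array([0.621, 0.133, 0.088]))]
handle_medium []
dipper_large [(0.78, array([0.631, 0.129, 0.005]))]
dipper_medium [(0.58, array([0.569, 0.579, 0.002])), (0.43, array([0.625, 0.128, 0.083]))]
handle_medium [(0.39, array([0.622, 0.208, 0.146]))]
```

Request:
move_arm --series "-1 9 0 0 0 0;-1 9 0 0 0 0;-1 9 20 0 0 0;-1 9 35 0 0 0;-1 9 50 0 0 0;-1 9 60 0 0 0;-1 9 60 0 0 0;-1 9 60 0 0 0"

```text
time: 50.48
position: [0.6335, 0.1887, 0.0871]
tool_rot: [0.707, 0.707, -0.0, -0.0]
ft_force: [-0.1, 0.1, -1.5]
grip_width: 0.0112
grip_force: 60.0
```

```bash
python3 st.py .632 .190 .0668 0
```

```text
pos [0.6335 0.1887 0.0871] F [-0.0789  0.1199 -1.4723] w 0.0112 t 50.48
shift [ 1.3 -1.5 20.3] yaw 0.03 az 0.0
```

Request:
move_arm --series "1 -1 6 0 0 0;1 -1 11 0 0 0;1 -1 15 0 0 0;1 -1 18 0 0 0;1 -1 20 0 0 0;1 -1 21 0 0 0;1 -1 21 0 0 0;1 -1 21 0 0 0"

```text
time: 51.15
position: [0.6326, 0.1897, 0.067]
tool_rot: [0.707, 0.707, -0.0, 0.0]
ft_force: [-0.6, -0.8, 0.2]
grip_width: 0.0117
grip_force: 60.0
```

```bash
python3 st.py .632 .190 .0668 0
```

```text
pos [0.6326 0.1897 0.067 ] F [-0.5776 -0.7797  0.224 ] w 0.0117 t 51.15
shift [ 0.3 -0.6  0.2] yaw 0.04 az 0.0
```

Request:
move_arm --series "0 0 2 0 0 0;0 0 3 0 0 0;0 0 3 0 0 0;0 0 3 0 0 0"

```text
time: 51.48
position: [0.633, 0.1905, 0.0662]
tool_rot: [0.707, 0.707, 0.001, 0.0]
ft_force: [-3.2, 0.8, 12.3]
grip_width: 0.0112
grip_force: 60.0
```

Request:
move_arm --series "0 0 0 0 0 0;0 0 0 0 0 0;0 0 0 0 0 0;0 0 0 0 0 0;0 0 0 0 0 0;0 0 -20 0 0 0;0 0 -50 0 0 0;0 0 -90 0 0 0" --jaw 0.6

```text
time: 52.15
position: [0.6302, 0.1894, 0.1509]
tool_rot: [0.707, 0.707, -0.003, -0.002]
ft_force: [1.2, 0.2, 0.0]
grip_width: 0.0505
grip_force: 0.0
```

Request:
move_arm --series "152 -46 -80 0 0 -17;152 -46 -80 0 0 -17;152 -46 -80 0 0 -17;152 -46 -80 0 0 -17;152 -46 -80 0 0 -17;152 -46 -80 0 0 -17;152 -46 -80 0 0 -17;152 -46 -80 0 0 -17"

```text
time: 52.82
position: [0.5862, 0.3401, 0.2321]
tool_rot: [0.595, 0.804, -0.001, -0.0]
ft_force: [0.6, -1.1, -1.0]
grip_width: 0.0525
grip_force: 0.0
```

```bash
python3 see.py w11 dipper_small handle_small; python3 cups.py w11;python3 - <<'E'
from h import *
for c in('side','scene'):
    p=snap(c,c+'11')
    for t in('dipper_large','dipper_medium','handle_medium','dipper_small'): print(t,[(round(k['p'],2),np.round(k['xyz'],3)) for k in robot.tip_of(p,t) if k['p']>.3])
E
```

```text
[0.5862 0.3401 0.2321] 16.97974796652934 [ 0.3616  0.6143  1.2994 -0.001   1.2308  0.0656] 52.8167
dipper_small 0.76 [0.5837 0.3462 0.0031] [248. 167.]
handle_small 0.83 [0.5705 0.4079 0.0512] [253. 116.]
red [246  84  14  59] c [568.8 410.7] rect [569.  410.4  11.5  59.6] axis 103.5
dipper_large [(0.69, array([0.633, 0.131, 0.008])), (0.36, array([0.634, 0.13 , 0.007]))]
dipper_medium [(0.67, array([0.629, 0.128, 0.01 ])), (0.47, array([0.585, 0.343, 0.001]))]
handle_medium [(0.61, array([0.633, 0.206, 0.066]))]
dipper_small [(0.56, array([0.586, 0.342, 0.002]))]
dipper_large [(0.66, array([0.628, 0.13 , 0.006]))]
dipper_medium [(0.64, array([0.636, 0.127, 0.006])), (0.55, array([0.628, 0.128, 0.006]))]
handle_medium [(0.8, array([0.635, 0.206, 0.069]))]
dipper_small [(0.63, array([ 0.582,  0.343, -0.002]))]
```

Request:
move_arm --series "30 2 20 0 0 3.5;62 4 50 0 0 3.5;62 4 80 0 0 3.5;62 4 110 0 0 3.5;62 4 110 0 0 3.5;62 4 110 0 0 3.5;62 4 110 0 0 3.5"

```text
time: 54.05
position: [0.5733, 0.4026, 0.1252]
tool_rot: [0.619, 0.785, 0.001, 0.001]
ft_force: [0.4, -0.8, -0.4]
grip_width: 0.0522
grip_force: 0.0
```

```bash
python3 st.py .5713 .4012 .056 13.5
```

```text
pos [0.5733 0.4026 0.1252] F [ 0.4335 -0.7967 -0.3667] w 0.0522 t 54.05
shift [-1.  -2.4 69.2] yaw 13.52 az 0.0
```

Request:
move_arm --series "-1 -2 30 0 0 0;-1 -2 55 0 0 0;-1 -2 67 0 0 0;-1 -2 69 0 0 0;-1 -2 69 0 0 0;-1 -2 69 0 0 0"

```text
time: 54.55
position: [0.5719, 0.4014, 0.0568]
tool_rot: [0.619, 0.785, 0.002, 0.001]
ft_force: [1.0, 0.9, 0.5]
grip_width: 0.0523
grip_force: 0.0
```

Request:
move_arm --series "0 0 0 0 0 0;0 0 0 0 0 0;0 0 0 0 0 0;0 0 0 0 0 0;0 0 0 0 0 0;0 0 0 0 0 0;0 0 0 0 0 0;0 0 0 0 0 0" --jaw 0

```text
time: 55.22
position: [0.5703, 0.4009, 0.0546]
tool_rot: [0.619, 0.786, -0.0, -0.0]
ft_force: [-0.4, 0.4, 0.7]
grip_width: 0.0112
grip_force: 60.0
```

Request:
move_arm --series "0 0 0 0 0 0;0 0 0 0 0 0;0 0 0 0 0 0;0 0 0 0 0 0"

```text
time: 55.55
position: [0.5703, 0.4009, 0.0546]
tool_rot: [0.619, 0.786, -0.0, -0.0]
ft_force: [-0.5, -0.6, -0.7]
grip_width: 0.011
grip_force: 60.0
```

```bash
python3 st.py .5713 .4012 .056 13.5
```

```text
pos [0.5703 0.4009 0.0546] F [-0.5027 -0.609  -0.6868] w 0.011 t 55.55
shift [ 0.1  1.  -1.4] yaw 13.54 az 0.0
```

Request:
move_arm --series "0 0 -20 0 0 0;0 0 -60 0 0 0;0 0 -100 0 0 0;-30 -6 -100 0 0 -7;-65 -12 -100 0 0 -14;-100 -18 -100 0 0 -21;-135 -25 -100 0 0 -28;-170 -32 -100 0 0 -33"

```text
time: 56.22
position: [0.5786, 0.2267, 0.1546]
tool_rot: [0.367, 0.93, -0.0, -0.0]
ft_force: [-0.5, 0.1, -0.6]
grip_width: 0.011
grip_force: 60.0
```

Request:
move_arm --series "0 0 0 0 0 0;0 0 0 0 0 0;0 0 0 0 0 0;0 0 0 0 0 0"

```text
time: 56.55
position: [0.579, 0.2291, 0.1546]
tool_rot: [0.37, 0.929, 0.0, -0.0]
ft_force: [0.1, 0.8, -0.7]
grip_width: 0.0114
grip_force: 60.0
```

```bash
python3 st.py .5828 .159 .15 60
```

```text
pos [0.579  0.2291 0.1546] F [ 0.1236  0.7703 -0.7265] w 0.0114 t 56.55
shift [-51.  -48.3   4.5] yaw 46.56 az -13.4
```

Request:
move_arm --series "-25 -24 0 0 0 -6;-51 -48 0 0 0 -13.5;-51 -48 0 0 0 -13.5;-51 -48 0 0 0 -13.5;-51 -48 0 0 0 -13.5;-51 -48 0 0 0 -13.5;-51 -48 0 0 0 -13.5"

```text
time: 57.13
position: [0.5828, 0.1597, 0.1546]
tool_rot: [0.258, 0.966, 0.0, -0.0]
ft_force: [0.5, -0.0, -1.3]
grip_width: 0.0112
grip_force: 60.0
```

```bash
python3 st.py .5828 .159 .0666 60; python3 - <<'E'
from h import *
b=[]
for c in('side','scene'):
    p=snap(c,c+'12')
    for t in('dipper_large','dipper_medium','dipper_small','handle_small'): print(t,[(round(k['p'],2),np.round(k['xyz'],3)) for k in robot.tip_of(p,t) if k['p']>.3])
    u=proj(p,[.63,.14,.06])[0].astype(int);a=p['img'][u[1]-45:u[1]+45,u[0]-45:u[0]+45,::-1];b.append(cv2.resize(a,(400,400),interpolation=3))
cv2.imwrite('pics/c12.png',np.hstack(b))
E
```

```text
pos [0.5828 0.1597 0.1546] F [ 0.5351 -0.0351 -1.3452] w 0.0112 t 57.13
shift [-0.4 -0.7 88. ] yaw 60.13 az 0.1
dipper_large [(0.67, array([0.63 , 0.133, 0.012]))]
dipper_medium [(0.61, array([0.631, 0.133, 0.009]))]
dipper_small [(0.55, array([0.635, 0.128, 0.1  ]))]
handle_small [(0.54, array([0.578, 0.164, 0.151]))]
dipper_large [(0.49, array([0.632, 0.13 , 0.007])), (0.41, array([0.574, 0.164, 0.152]))]
dipper_medium [(0.69, array([0.633, 0.13 , 0.006]))]
dipper_small [(0.6, array([0.634, 0.131, 0.099]))]
handle_small [(0.76, array([0.572, 0.16 , 0.153]))]
```

View pics/c12.png

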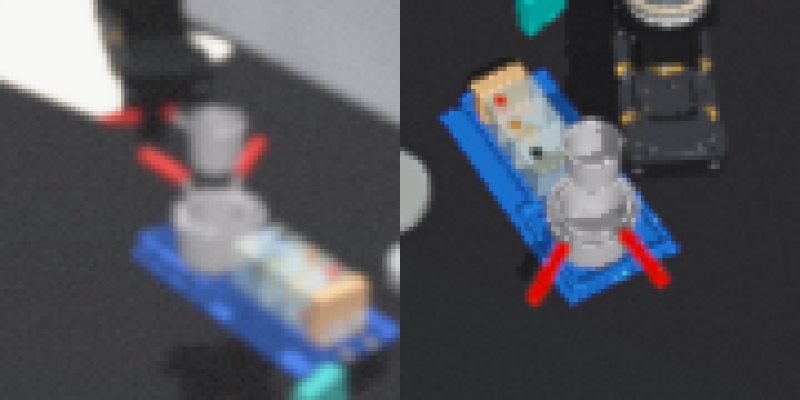

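Request:
move_arm --series "0 0 25 0 0 0;0 0 50 0 0 0;0 0 62 0 0 0;0 0 70 0 0 0;0 0 78 0 0 0;0 0 84 0 0 0;0 0 87 0 0 0;0 0 87 0 0 0"

```text
time: 58.3
position: [0.5832, 0.1581, 0.0675]
tool_rot: [0.258, 0.966, 0.0, 0.0]
ft_force: [-0.1, -1.0, -1.2]
grip_width: 0.0111
grip_force: 60.0
```

Request:
move_arm --series "0 0 0 0 0 0;0 0 1 0 0 0;0 0 1 0 0 0;0 0 1 0 0 0"

```text
time: 58.63
position: [0.5833, 0.1582, 0.0671]
tool_rot: [0.258, 0.966, 0.0, 0.0]
ft_force: [-1.1, 0.6, -1.0]
grip_width: 0.0111
grip_force: 60.0
```

```bash
python3 st.py .5828 .159 .0666 60
```

```text
pos [0.5833 0.1582 0.0671] F [-1.13    0.6461 -1.0467] w 0.0111 t 58.63
shift [0.9 0.4 0.5] yaw 60.04 az 0.0
```

Request:
move_arm --series "0 0 2 0 0 0;0 0 3 0 0 0;0 0 3 0 0 0"

```text
time: 58.88
position: [0.5829, 0.1587, 0.0657]
tool_rot: [0.258, 0.966, 0.0, 0.0]
ft_force: [-4.0, 0.4, 11.1]
grip_width: 0.0111
grip_force: 60.0
```

Request:
move_arm --series "0 0 0 0 0 0;0 0 0 0 0 0;0 0 0 0 0 0;0 0 0 0 0 0;0 0 -10 0 0 0;0 0 -40 0 0 0;0 0 -80 0 0 0;0 0 -120 0 0 0" --jaw 0.4

```text
time: 59.55
position: [0.5821, 0.158, 0.1843]
tool_rot: [0.259, 0.966, -0.001, -0.001]
ft_force: [0.7, 0.2, 0.1]
grip_width: 0.0344
grip_force: 0.0
```

Request:
move_arm --series "-40 0 -60 0 0 0;-80 0 -60 0 0 0;-120 0 -60 0 0 0;-120 0 -60 0 0 0;-120 0 -60 0 0 0;-120 0 -60 0 0 0;-120 0 -60 0 0 0;-120 0 -60 0 0 0"

```text
time: 60.22
position: [0.6852, 0.0992, 0.2429]
tool_rot: [0.258, 0.966, -0.0, -0.001]
ft_force: [-0.6, -0.4, -0.1]
grip_width: 0.0347
grip_force: 0.0
```

```bash
python3 see.py w13 handle_small handle_medium handle_large; python3 cups.py w13; python3 -c "
import cv2;a=cv2.imread('pics/w13.png')
from h import *
p=snap('side','side13');u=proj(p,[.63,.06,.04])[0].astype(int)
b=p['img'][u[1]-45:u[1]+45,u[0]-45:u[0]+45,::-1]
cv2.imwrite('pics/w13b.png',np.hstack([a[:270],cv2.resize(b,(270,270),interpolation=3)]))
q=snap('scene')
for pp in(p,q):
  for t in('dipper_large','dipper_medium','dipper_small','handle_small'): print(t,[(round(k['p'],2),np.round(k['xyz'],3)) for k in robot.tip_of(pp,t) if k['p']>.3])
"
```

```text
[0.6852 0.0992 0.2429] 60.097950773748536 [-0.0174  0.6245  1.2465  0.0004  1.2736 -1.0664] 60.2167
handle_small 0.86 [0.5763 0.1601 0.0642] [247.  62.]
handle_medium 0.82 [0.6355 0.2052 0.0596] [311.  92.]
handle_large 0.59 [0.7042 0.1712 0.062 ] [313. 163.]
red [244  28  12  63] c [570.9 163.1] rect [574.7 163.8  11.5  61.5] axis 148.3
red [284  73  55  37] c [634.6 203.5] rect [635.  205.3  61.   12.3] axis 89.3
red [289 149  50  33] c [707.6 169.8] rect [707.3 171.6  62.   12. ] axis -150.6
dipper_large [(0.56, array([0.631, 0.132, 0.01 ]))]
dipper_medium [(0.62, array([0.632, 0.13 , 0.009]))]
dipper_small [(0.49, array([0.634, 0.128, 0.014]))]
handle_small []
dipper_large [(0.56, array([0.631, 0.128, 0.005]))]
dipper_medium [(0.71, array([0.636, 0.128, 0.008])), (0.65, array([0.63 , 0.055, 0.01 ]))]
dipper_small [(0.64, array([0.634, 0.134, 0.012]))]
handle_small [(0.73, array([0.573, 0.161, 0.06 ]))]
```

View pics/w13b.png

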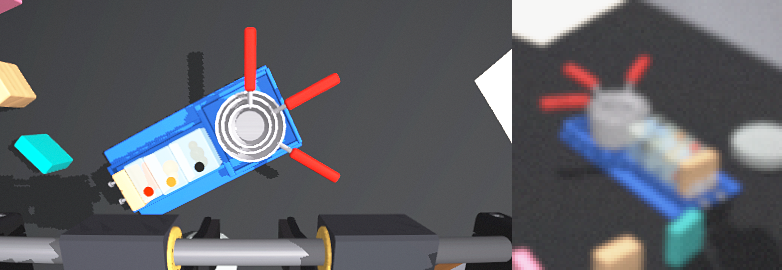

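The wrist view shows the cups concentric at (250,125), with handles fanned towards (250,60), (312,90) and (315,163). The row is full, from the beetle dot at (199,167) to the spacer at (127,187). Nothing is touching the robot, so I'm handing in.

```bash
python3 -c "
from rig import robot
print(robot.hand_in())"
```

```text
the job is handed in; nothing more can be done
None
```

I packed the tray and handed the job in at about 60 s. The beetle, snail and crayfish blocks and the 18 mm spacer are seated level in the row, with the cheek pushed back. The three dipper cups are nested in the bay with their handles fanned apart, and I did not touch the other spacers or the bystanders.

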